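Clamp the electrode bars on the erosion pallet

TASK

First turn the pallet's lock ring until its lever lies over the white locked mark. Then slide every copper bar that is there into a clamp of its own, any clamp, fully home against the back stop so that the side plunger grips it, and last lay the straightedge flat on the table with its long edge flush along the pallet's right-hand datum edge (the side of the base plate beside the clamps), roughly centred on it, and let go. Leave the spool, the can and the screwdriver alone.

Things in the scene. Friction and masses are not known exactly. Their poses are not given: they have to be found in the camera images.
- pallet: fixed dark steel pallet on the table; origin at table level in the middle of its depth (x). Its x points away from the robot along the clamp bores, y to the left, z up. Base plate 16 thick, from x -60 to +60 and from y -200 to +220. On it, from its right end, three grey clamps, and at its left the lock ring
- datum_edge (a point): middle of the right-hand (-y) side face of the pallet's base plate, the datum edge: an upright face 120 long along the pallet's x, 16 high from the table; this point is at half height, pallet (0, -200, 8)
- lock_ring (a joint): angle of the lock ring about its upright axis, rad; grows clockwise seen from above; 0 when its lever points to the pallet's -x (towards the robot), 1.5 at the locked mark (lever to the pallet's left, +y). Stops at -0.1 and 1.9. Stays where left; turning it takes about 2 N at the knob
- ring_knob (a point): middle of the black upright knob at the end of the lock ring's lever: knob 18 in diameter, free part 35 high (from 24 below to 17 above this point), 72 from the ring's axis; its centre is 58 above the table. The steel ring is 76 in diameter, lever 16 wide, top of both 35 above the table
- ring_axis (a point): point on the lock ring's turning axis, at the height of the knob's middle; pallet (0, 130, 58)
- lock_mark (a point): where the knob's middle is when the lever covers the locked mark, a white stroke on the base plate that runs out radially from the ring (46 x 5); pallet (-5.1, 201.8, 58)
- socket1 (a point): centre of the mouth of clamp 1 (from the right), axes as the pallet's. The bore is square, 22.5 wide, level, runs along +x, 70 deep to a back stop; its axis is 50 above the table, mouth 35 before the pallet's middle. Clamp body 42.5 wide, 73 high, 85 long. Pitch of the clamps 75
- plunger1 (a joint): travel of the spring plunger in the left (+y) wall of clamp 1, m: 0 free (its round nose stands 5 mm into the bore, 40 mm behind the mouth), about 0.002 to 0.0037 while it grips a bar. Spring about 1.5 N free, 3 N while it grips; pushing a bar in takes up to some 10 N, more if it is not level and straight; it yields as the bar's tapered tip is pushed under it
- socket2 (a point): centre of the mouth of clamp 2 (from the right), axes as the pallet's. The bore is square, 22.5 wide, level, runs along +x, 70 deep to a back stop; its axis is 50 above the table, mouth 35 before the pallet's middle. Clamp body 42.5 wide, 73 high, 85 long. Pitch of the clamps 75
- plunger2 (a joint): travel of the spring plunger in the left (+y) wall of clamp 2, m: 0 free (its round nose stands 5 mm into the bore, 40 mm behind the mouth), about 0.002 to 0.0037 while it grips a bar. Spring about 1.5 N free, 3 N while it grips; pushing a bar in takes up to some 10 N, more if it is not level and straight; it yields as the bar's tapered tip is pushed under it
- socket3 (a point): centre of the mouth of clamp 3 (from the right), axes as the pallet's. The bore is square, 22.5 wide, level, runs along +x, 70 deep to a back stop; its axis is 50 above the table, mouth 35 before the pallet's middle. Clamp body 42.5 wide, 73 high, 85 long. Pitch of the clamps 75
- plunger3 (a joint): travel of the spring plunger in the left (+y) wall of clamp 3, m: 0 free (its round nose stands 5 mm into the bore, 40 mm behind the mouth), about 0.002 to 0.0037 while it grips a bar. Spring about 1.5 N free, 3 N while it grips; pushing a bar in takes up to some 10 N, more if it is not level and straight; it yields as the bar's tapered tip is pushed under it
- bar1_center (a point): centre of a square copper electrode bar, 20 x 20 x 150 long along its x, both ends alike, tapered to 13 square over the last 12; 0.5 kg; may be absent. Lies flat on the table at the start. When fully home in a clamp 80 of it stands out, with its centre 5 outside the mouth
- bar2_center (a point): centre of a square copper electrode bar, 20 x 20 x 150 long along its x, both ends alike, tapered to 13 square over the last 12; 0.5 kg; may be absent. Lies flat on the table at the start. When fully home in a clamp 80 of it stands out, with its centre 5 outside the mouth
- bar3_center (a point): centre of a square copper electrode bar, 20 x 20 x 150 long along its x, both ends alike, tapered to 13 square over the last 12; 0.5 kg; may be absent. Lies flat on the table at the start. When fully home in a clamp 80 of it stands out, with its centre 5 outside the mouth
- straightedge_grip (a point): a point in the upright handle of the steel straightedge, 38 above the blade's underside, on the blade's centre. Blade 180 (its x) x 34 (y) x 8 thick, lying flat; black handle block 60 along x, 14 across, from 8 to 54 above the blade's underside; 0.42 kg. Flush at the datum edge its centre is 17 from that face
- straightedge: the same straightedge; origin at the centre of the blade's underside
- wire_spool: bystander: black wire spool, 100 across, 74 high, origin at the centre of its underside
- spray_can: bystander: white can, 56 across, 170 high, origin at the centre of its underside
- screwdriver: bystander: screwdriver lying on the table along its x, about 200 long

How it is judged:
By the outcome, as a careful person would: the job done as asked, in the order asked, and still so for the second after the job is handed in, with the robot touching nothing.
Of bar1, bar2, bar3 only 2 to 3 are there at a start; the rules pass over those that are not, and their reading is None.
At some moment in a run one of straightedge may be knocked a few centimetres aside while the robot is not near it.
Once in a run the grip may slacken for a moment while it holds something.
It also fails if it takes over 210 s, if anything falls off the work surface, if the arm or the gripper's body presses on something with over 40 N, if the wrist force passes 120 N, or if a joint passes its speed limit or range.

ROBOT

A 6-joint arm with a two-finger parallel gripper is mounted at the origin on the work surface. World frame = base frame: x ahead of the robot, y to its left, z up, the work surface at z = 0. Lengths are in m, angles in rad, forces in N, time in s.
With the tool pointing down it reaches from about 0.25 to 0.725 m from the base axis. Payload 4 kg.
Tool frame: the origin (TCP) lies between the finger pads; the fingertips stand 17 mm ahead of it and the grasp point (between the pads) lies 2 mm behind it; z points along the fingers, x is the direction in which the jaws open and shut, and the axes are right-handed (so a half turn about z gives the same grasp; the last joint's range is limited). The gripper opens to 85 mm and grips with 20 to 120 N. Pads are 22 mm wide; open, the fingers measure 114 mm over their backs; the gripper's body (76 mm by 85 mm) begins 54 mm behind the grasp point. The pads swing forward as they close: fully open they stand 13 mm farther back than shut.
Start: joints at [-1.34, 0.241, 0.005, 1.335, 0, 1.571], TCP at [0.114, -0.487, 0.248] pointing down, gripper open.
Joint ranges: [-2.72, 2.72], [-1.05, 1.87], [-1.09, 1.28], [-1.99, 2.15], [-1.42, 1.44], [-3.14, 3.14]. Speed limits (rad/s): [2.79, 2.79, 3.14, 3.14, 3.14, 3.14].

INTERFACE

Orientations are given as a unit quaternion [x, y, z, w].
In Python, from workcell import telemetry, cams, workorder gives the robot as it stands. The module is installed in compiled form; this text tells all that it offers.
- The arm moves only by the tool apply_moves, never from a script. Its argument "moves" is a list that holds one entry, the list of rows, each a list of 4 numbers: the shift along the tool's x, y, z in mm, then the turn about the tool's z in degrees. A call has exactly 10 rows; each row shifts and turns the pose as measured when the row begins, along the tool's axes as they then stand; what a row does not reach is not made up. A row lasts 1/10 s, in which the tool goes at most 50 mm and 8.59 degrees, less where a joint would pass 70% of its speed; a pose out of reach is approached as far as the arm can. A call with a gripper value outside its range is refused whole. "hand" is the gripper's target within -1 to 1 (fully open at 1, half-way at 0, shut at -1), set as the call begins (left out, the last holds). The fingers move at their own pace and stop on an object; the grip force is fixed at half the most. Time passes only in rows, so rows that do not move let the fingers close, or fill a call up. It gives the time, the measured TCP pose, the force and the opening at its end, in the units of the state.
- telemetry.get_obs(): the state, without advancing time (a new reading comes with each control period).
- cams.camera(name): name is "scene" or "top" or "wrist"; returns a dict with "color" (480x640x3 uint8, red, green, blue), "fovy" (degrees; the focal length in pixels is half the picture's height over the tangent of half this angle, whatever the lens; pixels are square), "cx", "cy" (the principal point, pixels), "camera_from_world" (4x4, takes a point from world to camera coordinates). Camera axes: x right, y down, z forward; pixel columns grow to the right and rows downward; lengths in m; the calibration is good to about 2 mm. A picture is of the moment at which its call begins. There is no depth.
- workorder.job_done(): hands the job in, once; it reports no verdict.
The state is a dict: "clock": time; "joint_pos": joint angles; "joint_vel": joint speeds; "tau": joint torques, N m; "eef_pos": TCP position; "tool_rot": TCP orientation; "ft_force": force on the tool from outside, world axes, zero at the start; "ft_torque": the same for the moment, N m; "grip_width": finger opening in m.
Only numpy, scipy, OpenCV 4.12 (cv2) and the standard library are available. Lean on these libraries where they do the work, as an engineer would, in place of code of your own. Each camera call takes 0.05 s, during which the arm holds its last target. There are 200 camera calls.

## Working session

There is one attempt and no reset: what is moved stays moved. The work goes in short steps, Python scripts to look and compute and a tool call to move; the robot and the scene stay as the last step left them, time stands still between calls to the robot, and variables do not carry over. Pictures are saved under pics/ and viewed, about 12 in all and at most 16, crops included, and the job is handed in when it is done.

Besides the shell and the picture viewer there is one more tool, called after ">>>" as name(argument=value, ...), one argument or row to a line, values as JSON. apply_moves: Moves the arm, as the interface text tells. Its arguments: {"type":"object","properties":{"moves":{"type":"array"},"hand":{"type":"number"}},"required":["moves"]}

```bash
mkdir -p pics; cat > h.py <<'E'
import numpy as np, cv2
from workcell import telemetry, cams, workorder
from scipy.spatial.transform import Rotation as R
def shot(n,fn=None):
    c=cams.camera(n); 
    if fn: cv2.imwrite('pics/'+fn,c['color'][:,:,::-1])
    return c
def ray(c,u,v):
    f=240/np.tan(np.radians(c['fovy'])/2); T=np.linalg.inv(np.array(c['camera_from_world']))
    d=T[:3,:3]@np.array([(u-c['cx'])/f,(v-c['cy'])/f,1]); return T[:3,3],d
def onz(c,u,v,z):
    o,d=ray(c,u,v); return o+d*(z-o[2])/d[2]
def proj(c,p):
    f=240/np.tan(np.radians(c['fovy'])/2); q=np.array(c['camera_from_world'])@np.append(p,1)
    return q[0]/q[2]*f+c['cx'],q[1]/q[2]*f+c['cy']
E
python3 - <<'E'
from h import *
for n in('scene','top'):
    c=shot(n,n+'0.png'); print(n,c['fovy'],c['cx'],c['cy'],np.round(c['camera_from_world'],3).tolist())
o=telemetry.get_obs();print(o)
E
```

```text
scene 55.08428553260942 316.70303717388896 243.8368601115826 [[0.396, 0.918, -0.016, -0.253], [0.475, -0.219, -0.852, -0.221], [-0.786, 0.33, -0.523, 1.767], [0.0, 0.0, 0.0, 1.0]]
top 52.47480657709351 322.3526663820049 244.85964137729306 [[0.02, -1.0, 0.021, -0.021], [-0.981, -0.024, -0.191, 0.614], [0.192, -0.017, -0.981, 1.333], [0.0, 0.0, 0.0, 1.0]]
{'clock': 0.1, 'joint_pos': array([-1.34002263e+00,  2.41369915e-01,  3.82979821e-03,  1.33517750e+00,
        4.70196973e-05,  1.57079274e+00]), 'joint_vel': array([-0.00183149, -0.00285243,  0.00462505, -0.00062885, -0.00041824,
        0.00156219]), 'tau': array([ 7.60464318e-04, -3.73138654e+01,  2.53009844e+01,  1.08417359e-02,
        5.68685834e-05,  7.66115278e-06]), 'eef_pos': array([ 0.11425532, -0.48621749,  0.24747469]), 'tool_rot': array([ 7.83815376e-01, -6.20993182e-01, -7.38366734e-04, -6.14984056e-04]), 'ft_force': array([-0.24388775,  0.27937049,  0.63032519]), 'ft_torque': array([ 0.01472012,  0.03022358, -0.04048544]), 'grip_width': 0.08553618059930913}
```

View pics/top0.png

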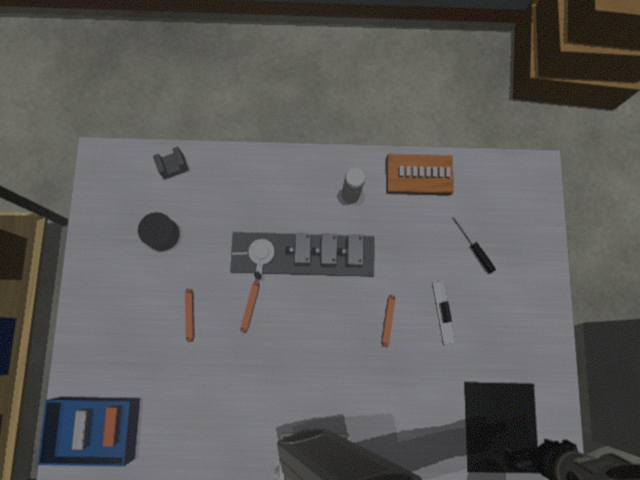

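View pics/scene0.png

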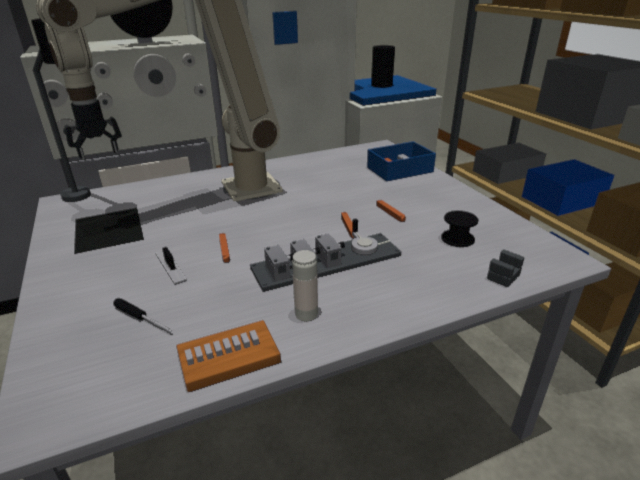

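The top view shows three bars at about (189,315), (250,306) and (388,320) px. The straightedge is at (443,312), the pallet spans columns 231–375 and rows 232–277, and the ring knob is at (258,275), near angle 0.

```bash
python3 - <<'E'
from h import *
c=shot('top'); im=c['color']; hsv=cv2.cvtColor(im,cv2.COLOR_RGB2HSV)
m=cv2.inRange(hsv,(0,120,100),(15,255,255)); 
for k in cv2.findContours(m,0,1)[0]:
    if cv2.contourArea(k)>100:
        r=cv2.minAreaRect(k); p=cv2.boxPoints(r)
        q=np.array([onz(c,*a,0.02)[:2] for a in p]); e=[q[1]-q[0],q[2]-q[1]]; e=max(e,key=np.linalg.norm)
        print('bar',np.round(r[0]),np.round(q.mean(0),4),'yaw',np.degrees(np.arctan(e[1]/e[0])).round(1),np.linalg.norm(q[1]-q[0]).round(3),np.linalg.norm(q[2]-q[1]).round(3))
# plate
g=hsv[:,:,2]; m=((g<95)).astype(np.uint8)*255; m[:225]=0;m[285:]=0;m[:,:222]=0;m[:,:385].copy();m[:,385:]=0
print(g[270,300:304],g[290,300:304])
k=max(cv2.findContours(m,0,1)[0],key=cv2.contourArea)
print(cv2.minAreaRect(k))
cv2.imwrite('pics/a.png',cv2.resize(np.hstack([im[215:345,140:500,::-1]]),None,fx=2.2,fy=2.2,interpolation=cv2.INTER_CUBIC))
for uv in [(231,233),(375,235),(374,277),(231,274)]: print(uv,onz(c,*uv,0.016))
m=cv2.inRange(hsv,(0,0,185),(180,60,255));m[:270]=0;m[350:]=0;m[:,:425]=0;m[:,465:]=0
cv2.imwrite('pics/m.png',m)
E
```

```text
bar [110. 426.] [0.1056 0.5602] yaw 0.0 0.097 0.027
bar [388. 321.] [ 0.4066 -0.2011] yaw -8.5 0.142 0.017
bar [189. 316.] [0.409  0.3668] yaw 4.1 0.017 0.138
bar [249. 307.] [0.4374 0.1963] yaw -13.0 0.138 0.016
bar [420. 173.] [ 0.8527 -0.3015] yaw -88.4 0.197 0.115
[71 68 70 71] [126 123 121 126]
((302.10400390625, 257.8401184082031), (143.70509338378906, 48.6597900390625), 1.432096242904663)
(231, 233) [0.65222501 0.26181249 0.016     ]
(375, 235) [ 0.65665299 -0.16442392  0.016     ]
(374, 277) [ 0.53108476 -0.16140156  0.016     ]
(231, 274) [0.53041323 0.2550239  0.016     ]
```

View pics/a.png

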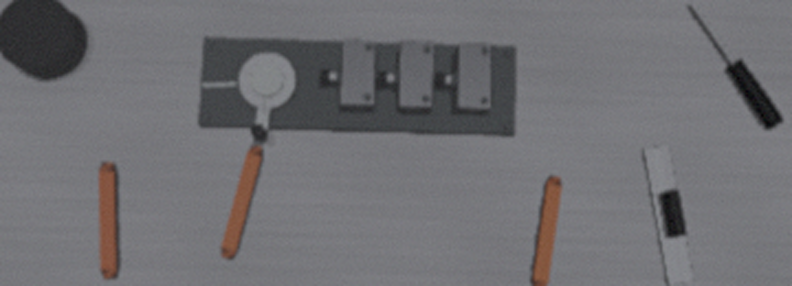

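>>> apply_moves(
  moves=[
    [[-24, -24, 0, 0], [-24, -24, 0, 0], [-24, -24, 0, 0], [-24, -24, 0, 0], [-24, -24, 0, 0], [-24, -24, 0, 0], [-24, -24, 0, 0], [-24, -24, 0, 0], [-24, -24, 0, 0], [-24, -24, 0, 0]],
  ],
  hand=1,
)

```text
clock: 1.15
eef_pos: [0.2966, -0.1897, 0.2449]
tool_rot: [0.781, -0.625, -0.002, -0.001]
ft_force: [1.1, -0.2, -0.4]
grip_width: 0.0856
```

>>> apply_moves(
  moves=[
    [[-24, -24, 0, 0], [-24, -24, 0, 0], [-24, -24, 0, 0], [-24, -24, 0, 0], [-24, -24, 0, 0], [-24, -24, 0, 0], [-24, -24, 0, 0], [-24, -24, 0, 0], [0, 0, 0, 6], [0, 0, 0, 7]],
  ],
)

```text
clock: 2.15
eef_pos: [0.448, 0.0268, 0.2437]
tool_rot: [0.721, -0.692, -0.012, -0.009]
ft_force: [-0.3, -0.8, 0.5]
grip_width: 0.0853
```

```bash
cat >> h.py <<'E'
def plan(p=None,ang=None,q=True):
    """tool-frame totals (mm, after turning to tool-x angle ang deg)"""
    o=telemetry.get_obs(); Rm=R.from_quat(o['tool_rot']).as_matrix()
    a=np.degrees(np.arctan2(Rm[1,0],Rm[0,0])); e=o['eef_pos']
    print('t',round(o['clock'],2),'tcp',np.round(e,4),'ang',round(a,2),'tilt',np.round(np.degrees(Rm[:2,2]),2),'F',np.round(o['ft_force'],1),'w',round(o['grip_width'],4),'q',np.round(o['joint_pos'],2))
    if p is None: return
    t=0 if ang is None else (a-ang+180)%360-180
    d=Rm.T@(np.array(p)-e)*1000; d2=R.from_euler('z',-t,degrees=True).apply(d)
    print('  shift now-axes',np.round(d,1),'turn',round(t,1),'| shift after turn',np.round(d2,1))
E
python3 - <<'E'
from h import *
plan(); c=shot('wrist','w0.png'); print(c['fovy'],c['cx'],c['cy'],np.round(np.linalg.inv(c['camera_from_world']),3))
E
```

```text
t 2.15 tcp [0.448  0.0268 0.2437] ang -87.65 tilt [-0.27  1.77] F [-0.3 -0.8  0.5] w 0.0853 q [ 0.04  0.14 -0.13  1.3   0.03  3.14]
70.25697481824632 318.6829633826617 238.36831558645468 [[ 0.041 -0.945 -0.326  0.53 ]
 [-0.999 -0.048  0.016  0.025]
 [-0.031  0.325 -0.945  0.368]
 [ 0.     0.     0.     1.   ]]
```

View pics/w0.png

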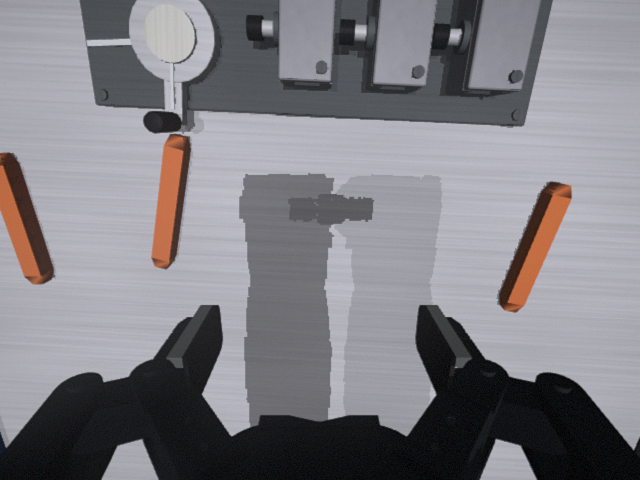

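The wrist view shows the pallet front corners at about (97,104) and (524,126), the knob at about (160,122), and all three bars. Joint 6 has reached its limit, so I'll turn the tool half round to +90°.

```bash
python3 - <<'E'
from h import *
c=shot('wrist'); hsv=cv2.cvtColor(c['color'],cv2.COLOR_RGB2HSV)
a=onz(c,97,104,.016);b=onz(c,524,126,.016);print('corners',a,b,np.linalg.norm(a-b),'yaw',np.degrees(np.arctan2(-(a-b)[0],(a-b)[1])))
t=onz(c,552,0,.016);print('right edge yaw',np.degrees(np.arctan2((t-b)[1],(t-b)[0])))
m=cv2.inRange(hsv,(0,120,100),(20,255,255))
for k in cv2.findContours(m,0,1)[0]:
    if cv2.contourArea(k)>300:
        r=cv2.minAreaRect(k); p=cv2.boxPoints(r); q=np.array([onz(c,*x,0.015)[:2] for x in p]);e=max([q[1]-q[0],q[2]-q[1]],key=np.linalg.norm)
        print('bar',q.mean(0),'yaw',np.degrees(np.arctan(e[1]/e[0])),np.linalg.norm(e))
print('ring top ctr',onz(c,172,37,.035),'knob mid',onz(c,165,122,.058),'knob top',onz(c,153,122,.075))
plan((0.44,0.12,0.26),90)
E
```

```text
corners [0.53904264 0.24566153 0.016     ] [ 0.5312639 -0.1702808  0.016    ] 0.4160150645178297 yaw -1.0713917032029134
right edge yaw -0.4408818172203147
bar [ 0.40409692 -0.20820921] yaw -7.0011273908708755 0.1507838710507521
bar [0.39624215 0.36797241] yaw 7.435205591186409 0.12227827385415754
bar [0.43767778 0.19557669] yaw -13.24674590216612 0.1492297176530752
ring top ctr [0.59496078 0.15724719 0.035     ] knob mid [0.52501148 0.16109398 0.058     ] knob top [0.52498099 0.16331185 0.075     ]
t 2.25 tcp [0.4476 0.0221 0.2437] ang -88.17 tilt [-0.28  1.62] F [-0.   0.7 -0.3] w 0.0855 q [ 0.03  0.14 -0.13  1.3   0.03  3.14]
  shift now-axes [-98.6   4.5 -13.5] turn -178.2 | shift after turn [ 98.4  -7.7 -13.5]
```

>>> apply_moves(
  moves=[
    [[0, 0, 0, -8.5], [0, 0, 0, -8.5], [0, 0, 0, -8.5], [0, 0, 0, -8.5], [0, 0, 0, -8.5], [0, 0, 0, -8.5], [0, 0, 0, -8.5], [0, 0, 0, -8.5], [0, 0, 0, -8.5], [0, 0, 0, -8.5]],
  ],
)

```text
clock: 3.25
eef_pos: [0.4444, 0.0226, 0.2415]
tool_rot: [1.0, -0.017, -0.006, -0.015]
ft_force: [0.5, -1.2, -0.2]
grip_width: 0.0853
```

>>> apply_moves(
  moves=[
    [[0, 0, 0, -8.5], [0, 0, 0, -8.5], [0, 0, 0, -8.5], [0, 0, 0, -8.5], [0, 0, 0, -8.5], [0, 0, 0, -8.5], [0, 0, 0, -8.5], [0, 0, 0, -8.5], [0, 0, 0, -8.5], [0, 0, 0, -8.5]],
  ],
)

```text
clock: 4.25
eef_pos: [0.4411, 0.0242, 0.2398]
tool_rot: [0.743, 0.669, 0.004, -0.017]
ft_force: [-0.1, 0.5, 0.5]
grip_width: 0.0857
```

```bash
python3 - <<'E'
from h import *
plan((0.44,0.12,0.26),90)
E
```

```text
t 4.25 tcp [0.4411 0.0242 0.2398] ang 83.98 tilt [-0.95  1.73] F [-0.1  0.5  0.5] w 0.0857 q [ 0.03  0.14 -0.14  1.3   0.03  0.14]
  shift now-axes [ 95.7 -11.5 -17.3] turn -6.0 | shift after turn [ 96.3  -1.4 -17.3]
```

>>> apply_moves(
  moves=[
    [[0, 0, 0, -6], [20, 0, -3, 0], [20, 0, -3, 0], [20, 0, -4, 0], [20, 0, -4, 0], [20, 0, -4, 0], [0, 0, 0, 0], [0, 0, 0, 0], [0, 0, 0, 0], [0, 0, 0, 0]],
  ],
)

```text
clock: 5.25
eef_pos: [0.4377, 0.1262, 0.2593]
tool_rot: [0.705, 0.709, 0.002, -0.018]
ft_force: [0.2, -0.5, -0.3]
grip_width: 0.0855
```

```bash
python3 - <<'E'
from h import *
plan(); c=shot('wrist','w1.png');plan()
E
```

```text
t 5.25 tcp [0.4377 0.1262 0.2593] ang 90.38 tilt [-1.27  1.66] F [ 0.2 -0.5 -0.3] w 0.0855 q [ 0.26  0.16 -0.07  1.36  0.03  0.25]
t 5.3 tcp [0.4377 0.1261 0.2593] ang 90.37 tilt [-1.27  1.66] F [-1.1  0.5 -0.5] w 0.0855 q [ 0.26  0.16 -0.07  1.36  0.03  0.25]
```

View pics/w1.png

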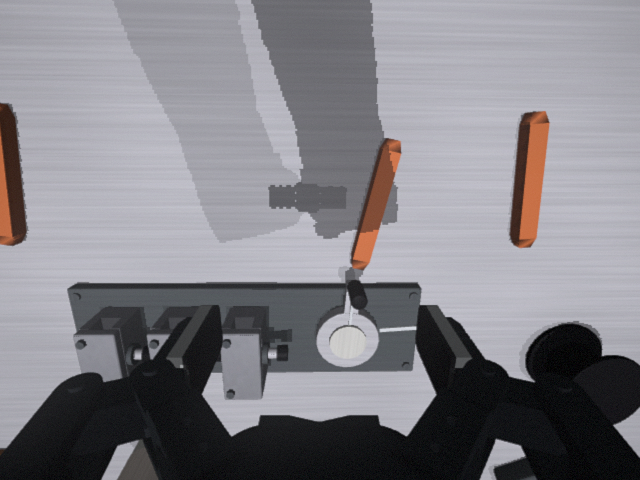

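This stationary view shows the front plate corners at (68,284) and (420,283), the ring centre at (348,342), the knob at (358,294) and all three bars.

```bash
python3 - <<'E'
from h import *
c=shot('wrist'); im=c['color'];hsv=cv2.cvtColor(im,cv2.COLOR_RGB2HSV)
g=cv2.GaussianBlur(cv2.cvtColor(im,cv2.COLOR_RGB2GRAY),(3,3),0).astype(float)
# front top edge: find rows of strongest gradients per column
P=[]
for u in list(range(80,330,10))+list(range(375,415,5)):
    col=np.diff(g[270:305,u]); i=np.argsort(col)[:2]; P.append((u,sorted((270+i).tolist())))
print(P[::4])
L=np.array([onz(c,u,r[0]+.5,.0)for u,r in P]);
import numpy.polynomial.polynomial as pl
k=pl.polyfit(L[:,1],L[:,0],1);print('front bottom line x=',k,'yaw',np.degrees(-k[1]),np.std(L[:,0]-pl.polyval(L[:,1],k)))
for uv in [(68,284),(420,283),(414,371)]: print(uv,onz(c,*uv,.016))
m=cv2.inRange(hsv,(0,120,60),(20,255,255))
for k in cv2.findContours(m,0,1)[0]:
    if cv2.contourArea(k)>300:
        r=cv2.minAreaRect(k); p=cv2.boxPoints(r); q=np.array([onz(c,*x,0.015)[:2] for x in p]);e=max([q[1]-q[0],q[2]-q[1]],key=np.linalg.norm)
        print('bar',np.round(r[0]),q.mean(0),'yaw',np.degrees(np.arctan(e[1]/e[0])),np.linalg.norm(e))
print('disc ctr',onz(c,348,343,.037),'knob',onz(c,357,294,.058),'top',onz(c,360,305,.075))
for (u,v) in [(75,337),(112,342),(222,340),(262,343)]: print('clamp front top',onz(c,u,v,.073))
E
```

```text
[(80, [281, 282]), (120, [282, 283]), (160, [282, 283]), (200, [282, 283]), (240, [281, 282]), (280, [282, 283]), (320, [282, 283]), (390, [281, 282]), (410, [281, 282])]
front bottom line x= [0.53355653 0.00448622] yaw -0.25704124813636187 0.0005841277985684449
(68, 284) [ 0.52744756 -0.15902108  0.016     ]
(420, 283) [0.52912316 0.25339433 0.016     ]
(414, 371) [0.65488974 0.25751117 0.016     ]
bar [376. 204.] [0.43753127 0.19492278] yaw -12.070387695418573 0.14875942542301201
bar [ 10. 184.] [ 0.41460561 -0.19585388] yaw -14.891484770046688 0.13253296767147246
bar [529. 179.] [0.40951961 0.36377448] yaw 4.691992615830759 0.15034246870329973
disc ctr [0.59682372 0.16677259 0.037     ] knob [0.52191736 0.17168453 0.058     ] top [0.52581428 0.17260265 0.075     ]
clamp front top [ 0.5610626  -0.12141976  0.073     ]
clamp front top [ 0.56753712 -0.0849282   0.073     ]
clamp front top [0.56662628 0.02894013 0.073     ]
clamp front top [0.57084591 0.07063319 0.073     ]
```

```bash
python3 - <<'E'
from h import *
plan((0.523,0.1715,0.062),90)
E
```

```text
t 5.35 tcp [0.4377 0.1262 0.2593] ang 90.37 tilt [-1.27  1.67] F [-0.4 -0.   0.3] w 0.0852 q [ 0.26  0.16 -0.07  1.36  0.03  0.25]
  shift now-axes [ 39.   89.9 196.6] turn 0.4 | shift after turn [ 39.6  89.6 196.6]
```

>>> apply_moves(
  moves=[
    [[8, 18, 10, 0], [8, 18, 10, 0], [8, 18, 10, 0], [8, 18, 20, 0], [7, 17, 20, 0], [0, 0, 22, 0], [0, 0, 22, 0], [0, 0, 22, 0], [0, 0, 0, 0], [0, 0, 0, 0]],
  ],
)

```text
clock: 6.35
eef_pos: [0.5293, 0.1657, 0.1184]
tool_rot: [0.708, 0.706, 0.004, -0.017]
ft_force: [-0.8, -0.3, 0.5]
grip_width: 0.0853
```

```bash
python3 - <<'E'
from h import *
plan((0.523,0.1715,0.062),90)
E
```

```text
t 6.35 tcp [0.5293 0.1657 0.1184] ang 89.83 tilt [-1.1   1.67] F [-0.8 -0.3  0.5] w 0.0853 q [ 0.29  0.44 -0.06  1.08  0.03  0.29]
  shift now-axes [ 4.1 -5.3 56.7] turn -0.2 | shift after turn [ 4.1 -5.3 56.7]
```

>>> apply_moves(
  moves=[
    [[4, -5, 15, 0], [0, 0, 15, 0], [0, 0, 15, 0], [0, 0, 12, 0], [0, 0, 0, 0], [0, 0, 0, 0], [0, 0, 0, 0], [0, 0, 0, 0], [0, 0, 0, 0], [0, 0, 0, 0]],
  ],
)

```text
clock: 7.35
eef_pos: [0.5313, 0.1723, 0.0715]
tool_rot: [0.709, 0.705, 0.012, -0.013]
ft_force: [-0.3, -1.3, -0.9]
grip_width: 0.0854
```

```bash
python3 - <<'E'
from h import *
plan((0.523,0.1715,0.062),90); c=shot('wrist','w2.png')
E
```

```text
t 7.35 tcp [0.5313 0.1723 0.0715] ang 89.7 tilt [-0.04  1.99] F [-0.3 -1.3 -0.9] w 0.0854 q [ 0.3   0.48 -0.13  0.95  0.03  0.3 ]
  shift now-axes [-1.1 -8.3  9.4] turn -0.3 | shift after turn [-1.1 -8.3  9.4]
```

View pics/w2.png

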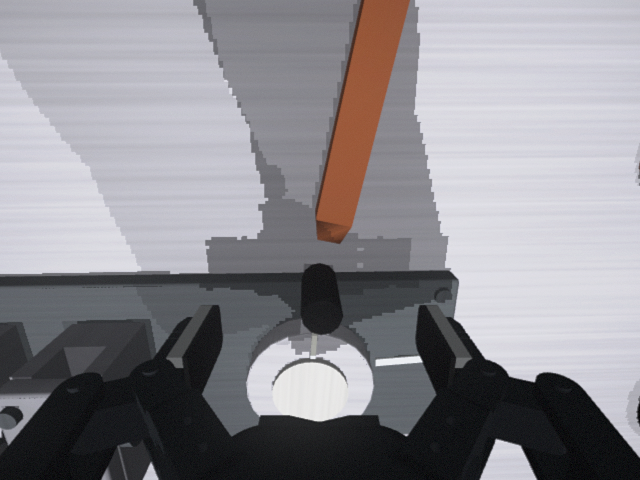

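The knob is centred between the fingers at (322,300). I need to move about 8 mm back and 9 mm down.

>>> apply_moves(
  moves=[
    [[-1, -4, 5, 0], [0, -4, 5, 0], [0, -2, 2, 0], [0, 0, 0, 0], [0, 0, 0, 0], [0, 0, 0, 0], [0, 0, 0, 0], [0, 0, 0, 0], [0, 0, 0, 0], [0, 0, 0, 0]],
  ],
)

```text
clock: 8.4
eef_pos: [0.5201, 0.1717, 0.0582]
tool_rot: [0.709, 0.705, 0.012, -0.013]
ft_force: [-0.7, 0.2, 0.1]
grip_width: 0.0854
```

```bash
python3 - <<'E'
from h import *
plan((0.523,0.1715,0.062),90); c=shot('wrist'); 
m=cv2.cvtColor(c['color'],cv2.COLOR_RGB2GRAY)[200:340,260:380]
cv2.imwrite('pics/k.png',m)
b=(m<35).astype(np.uint8); n,l,s,ce=cv2.connectedComponentsWithStats(b); print([(x[:5].tolist()) for x in s[1:] if x[4]>300])
print('knob top if px', onz(c,322,316,.075))
E
```

```text
t 8.4 tcp [0.5201 0.1717 0.0582] ang 89.71 tilt [-0.07  1.98] F [-0.7  0.2  0.1] w 0.0854 q [ 0.3   0.48 -0.17  0.91  0.03  0.31]
  shift now-axes [-0.   2.9 -3.8] turn -0.3 | shift after turn [-0.   2.9 -3.8]
[[43, 95, 41, 45, 1539]]
knob top if px [0.50287353 0.17083991 0.075     ]
```

>>> apply_moves(
  moves=[
    [[0, 2, -3, 0], [0, 0, 0, 0], [0, 0, 0, 0], [0, 0, 0, 0], [0, 0, 0, 0], [0, 0, 0, 0], [0, 0, 0, 0], [0, 0, 0, 0], [0, 0, 0, 0], [0, 0, 0, 0]],
  ],
  hand=-1,
)

```text
clock: 9.45
eef_pos: [0.5224, 0.1719, 0.062]
tool_rot: [0.708, 0.706, 0.012, -0.012]
ft_force: [-0.7, 2.4, 1.6]
grip_width: 0.0163
```

```bash
python3 - <<'E'
from h import *
plan((0.523,0.1715,0.062),90)
E
```

```text
t 9.45 tcp [0.5224 0.1719 0.062 ] ang 89.81 tilt [-0.02  1.91] F [-0.7  2.4  1.6] w 0.0163 q [ 0.3   0.48 -0.16  0.92  0.03  0.3 ]
  shift now-axes [-0.4  0.6 -0.1] turn -0.2 | shift after turn [-0.4  0.6 -0.1]
```

>>> apply_moves(
  moves=[
    [[5.7, 0.5, 0, 0], [5.7, 1, 0, 0], [5.6, 1.5, 0, 0], [5.4, 1.9, 0, 0], [5.3, 2.3, 0, 0], [5.1, 2.7, 0, 0], [4.8, 3.1, 0, 0], [4.6, 3.5, 0, 0], [4.3, 3.9, 0, 0], [4, 4.2, 0, 0]],
  ],
)

```text
clock: 10.45
eef_pos: [0.5273, 0.1966, 0.0616]
tool_rot: [0.72, 0.693, -0.021, -0.01]
ft_force: [-12.7, -8.4, 13.3]
grip_width: 0.0166
```

```bash
python3 - <<'E'
from h import *
plan((0.591,0.240,0.062)); p=telemetry.get_obs()['eef_pos'][:2]-[.596,.168]; print(np.hypot(*p),np.arctan2(p[1],-p[0]))
E
```

```text
t 10.45 tcp [0.5273 0.1966 0.0616] ang 87.8 tilt [-2.51 -0.88] F [-12.7  -8.4  13.3] w 0.0166 q [ 0.36  0.54 -0.06  1.02  0.    0.4 ]
  shift now-axes [45.8 61.9 -3.8] turn 0 | shift after turn [45.8 61.9 -3.8]
0.07440618016511301 0.3943486146830721
```

Holding the tool's orientation fixed while gripping strains the wrist. I'll ease the jaws into a loose cage and turn the tool along with the lever.

>>> apply_moves(
  moves=[
    [[0, 0, 0, 0], [0, 0, 0, 0], [0, 0, 0, 5], [0, 0, 0, 5], [0, 0, 0, 5], [0, 0, 0, 5], [0, 0, 0, 0], [0, 0, 0, 0], [0, 0, 0, 0], [0, 0, 0, 0]],
  ],
  hand=-0.4,
)

```text
clock: 11.45
eef_pos: [0.5284, 0.199, 0.0604]
tool_rot: [0.833, 0.553, -0.02, -0.008]
ft_force: [0.4, -0.3, 0.8]
grip_width: 0.0255
```

```bash
python3 - <<'E'
from h import *
plan((0.591,0.240,0.062)); p=telemetry.get_obs()['eef_pos'][:2]-[.596,.168]; print(np.hypot(*p),np.arctan2(p[1],-p[0]))
c=shot('wrist','w3.png')
E
```

```text
t 11.45 tcp [0.5284 0.199  0.0604] ang 67.25 tilt [-2.43 -0.55] F [ 0.4 -0.3  0.8] w 0.0255 q [ 0.36  0.54 -0.06  1.01  0.01  0.75]
  shift now-axes [62.  41.7 -4.6] turn 0 | shift after turn [62.  41.7 -4.6]
0.07433246585847875 0.42987864353423283
```

View pics/w3.png

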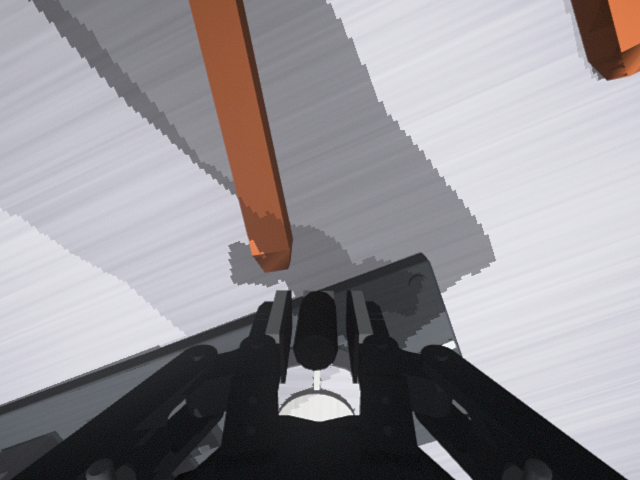

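>>> apply_moves(
  moves=[
    [[6.3, 0.5, 0, 5], [6.3, 0.5, 0, 5], [6.3, 0.5, 0, 5], [6.3, 0.5, 0, 5], [6.3, 0.5, 0, 5], [6.3, 0.5, 0, 5], [6.3, 0.5, 0, 5], [6.3, 0.5, 0, 5], [6.3, 0.5, 0, 5], [0, 0, 0, 0]],
  ],
)

```text
clock: 12.5
eef_pos: [0.5628, 0.2319, 0.058]
tool_rot: [0.984, 0.178, -0.031, 0.005]
ft_force: [-0.1, 0.1, 0.3]
grip_width: 0.0255
```

```bash
cat >> h.py <<'E'
def th():
    p=telemetry.get_obs()['eef_pos'][:2]-[.596,.168]; print('r',np.hypot(*p),'th',np.arctan2(p[1],-p[0]))
E
python3 - <<'E'
from h import *
plan((0.591,0.240,0.062)); th()
E
```

```text
t 12.5 tcp [0.5628 0.2319 0.058 ] ang 20.55 tilt [-3.35 -1.13] F [-0.1  0.1  0.3] w 0.0255 q [0.39 0.63 0.1  1.1  0.   1.6 ]
  shift now-axes [28.9  2.3 -5.8] turn 0 | shift after turn [28.9  2.3 -5.8]
r 0.0719790816576543 th 1.0920185207163586
```

>>> apply_moves(
  moves=[
    [[6, 0.2, -1, 3], [6, 0.2, -1, 3], [6, 0.2, -1, 3], [6, 0.2, -1, 3], [6, 0.2, 0, 3], [0, 0, 0, 0], [0, 0, 0, 0], [0, 0, 0, 0], [0, 0, 0, 0], [0, 0, 0, 0]],
  ],
)

```text
clock: 13.5
eef_pos: [0.5842, 0.2389, 0.057]
tool_rot: [0.998, 0.054, -0.038, 0.008]
ft_force: [0.4, 0.2, 0.5]
grip_width: 0.0256
```

```bash
python3 - <<'E'
from h import *
plan((0.591,0.240,0.062)); th();c=shot('wrist','w4.png')
E
```

```text
t 13.5 tcp [0.5842 0.2389 0.057 ] ang 6.18 tilt [-4.27 -1.12] F [0.4 0.2 0.5] w 0.0256 q [0.38 0.69 0.19 1.15 0.01 1.85]
  shift now-axes [ 6.5 -0.3 -5.5] turn 0 | shift after turn [ 6.5 -0.3 -5.5]
r 0.07188978857469279 th 1.4057323863714193
```

View pics/w4.png

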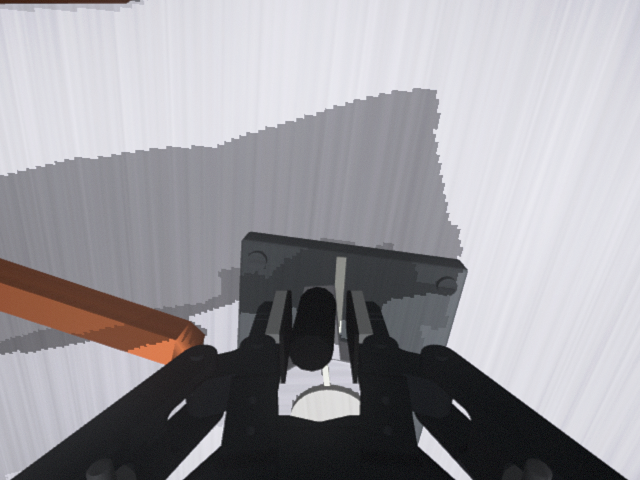

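The knob is at about (315,330), against the trailing finger, and the white mark at (340,270) is still ahead of it by about 10 mm.

>>> apply_moves(
  moves=[
    [[4, 0, -1, 0], [4, 0, -1, 0], [4, 0, -1, 0], [0, 0, 0, 0], [0, 0, 0, 0], [0, 0, 0, 0], [0, 0, 0, 0], [0, 0, 0, 0], [0, 0, 0, 0], [0, 0, 0, 0]],
  ],
)

```text
clock: 14.55
eef_pos: [0.5949, 0.2406, 0.058]
tool_rot: [0.998, 0.055, -0.04, 0.008]
ft_force: [-2.1, 0.1, -1.7]
grip_width: 0.0258
```

```bash
python3 - <<'E'
from h import *
plan((0.591,0.240,0.062)); th();c=shot('wrist');im=c['color'][220:400,220:440,::-1]
cv2.imwrite('pics/w5.png',cv2.resize(im,None,fx=2,fy=2))
E
```

```text
t 14.55 tcp [0.5949 0.2406 0.058 ] ang 6.25 tilt [-4.58 -1.12] F [-2.1  0.1 -1.7] w 0.0258 q [0.38 0.71 0.24 1.18 0.01 1.84]
  shift now-axes [-4.3  0.2 -3.7] turn 0 | shift after turn [-4.3  0.2 -3.7]
r 0.07260370847078608 th 1.55577065805589
```

View pics/w5.png

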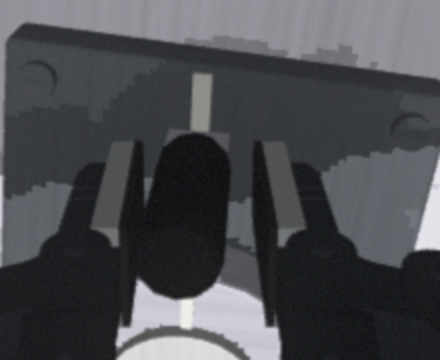

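The lever end now lies over the white mark, at about (200,130) in the crop. I'll open the jaws and back off upward.

>>> apply_moves(
  moves=[
    [[0, 0, 0, 0], [0, 0, 0, 0], [0, 0, 0, 0], [0, 0, 0, 0], [-1, 0, -10, 0], [-2, 0, -15, 0], [-3, 0, -25, 0], [-3, 0, -25, 0], [-3, 0, -30, 0], [-3, 0, -30, 0]],
  ],
  hand=0.1,
)

```text
clock: 15.6
eef_pos: [0.5898, 0.24, 0.1972]
tool_rot: [0.998, 0.054, -0.042, 0.009]
ft_force: [-0.1, 0.9, 0.5]
grip_width: 0.0467
```

>>> apply_moves(
  moves=[
    [[0, 0, -20, -8.5], [0, 0, -20, -8.5], [0, 0, 0, -8.5], [0, 0, 0, -8.5], [0, 0, 0, -8.5], [0, 0, 0, -8.5], [0, 0, 0, -8.5], [0, 0, 0, -8.5], [0, 0, 0, -8.5], [0, 0, 0, -8.5]],
  ],
  hand=1,
)

```text
clock: 16.6
eef_pos: [0.5961, 0.2419, 0.2579]
tool_rot: [0.692, 0.721, -0.026, -0.017]
ft_force: [-0.3, 0.5, 0.1]
grip_width: 0.085
```

```bash
python3 - <<'E'
from h import *
plan((0.437,0.195,0.26),90)
E
```

```text
t 16.6 tcp [0.5961 0.2419 0.2579] ang 92.41 tilt [-3.46 -0.85] F [-0.3  0.5  0.1] w 0.085 q [0.38 0.59 0.56 1.6  0.01 0.34]
  shift now-axes [ -40.2 -160.8    8.2] turn 2.4 | shift after turn [ -46.9 -158.9    8.2]
```

>>> apply_moves(
  moves=[
    [[0, 0, 0, 7.5], [0, 0, 0, 7.5], [-1, -25, 5, 0], [-1, -25, 5, 0], [-1, -25, 5, 0], [-1, -25, 5, 0], [-1, -25, 5, 0], [-1, -25, 5, 0], [-1, -25, 5, 0], [0, 0, 0, 0]],
  ],
)

```text
clock: 17.6
eef_pos: [0.4171, 0.2742, 0.2394]
tool_rot: [0.783, 0.622, -0.023, -0.012]
ft_force: [0.5, -0.3, -0.1]
grip_width: 0.0854
```

```bash
cat >> h.py <<'E'
def bars(c,z=.02,lo=60):
    hsv=cv2.cvtColor(c['color'],cv2.COLOR_RGB2HSV); m=cv2.inRange(hsv,(0,120,lo),(20,255,255)); out=[]
    for k in cv2.findContours(m,0,1)[0]:
        if cv2.contourArea(k)>300:
            r=cv2.minAreaRect(k); p=cv2.boxPoints(r); q=np.array([onz(c,*x,z)[:2] for x in p]);a,b=q[1]-q[0],q[2]-q[1]; e,w=(a,b) if np.linalg.norm(a)>np.linalg.norm(b) else (b,a)
            print('bar px',np.round(r[0]),'ctr',np.round(q.mean(0),4),'yaw',np.degrees(np.arctan(e[1]/e[0])).round(2),'len',np.linalg.norm(e).round(4),'w',np.linalg.norm(w).round(4))
E
python3 - <<'E'
from h import *
plan((0.413,0.2004,0.02),77.5);c=shot('wrist','w6.png');bars(c,.016)
E
```

```text
t 17.6 tcp [0.4171 0.2742 0.2394] ang 76.91 tilt [-2.87 -0.58] F [ 0.5 -0.3 -0.1] w 0.0854 q [0.57 0.28 0.03 1.37 0.02 0.8 ]
  shift now-axes [-68.1  23.  220.1] turn -0.6 | shift after turn [-68.4  22.2 220.1]
bar px [257. 246.] ctr [0.4364 0.1941] yaw -12.51 len 0.1485 w 0.0202
bar px [410. 186.] ctr [0.4093 0.3662] yaw 6.2 len 0.1487 w 0.0209
```

>>> apply_moves(
  moves=[
    [[-15, 5, 15, 0], [-15, 5, 15, 0], [-15, 5, 15, 0], [-15, 5, 20, 0], [-8, 2, 20, 0], [0, 0, 25, 0], [0, 0, 25, 0], [0, 0, 20, 0], [0, 0, 0, 0], [0, 0, 0, 0]],
  ],
)

```text
clock: 18.65
eef_pos: [0.4336, 0.2005, 0.0891]
tool_rot: [0.785, 0.619, -0.01, -0.007]
ft_force: [0.5, 0.5, 0.3]
grip_width: 0.0853
```

```bash
python3 - <<'E'
from h import *
plan((0.412,0.1995,0.02),77.5);c=shot('wrist','w7.png');bars(c,.016)
E
```

```text
t 18.65 tcp [0.4336 0.2005 0.0891] ang 76.5 tilt [-1.45 -0.07] F [0.5 0.5 0.3] w 0.0853 q [ 0.43  0.35 -0.29  0.95  0.01  0.66]
  shift now-axes [ -5.5 -19.1  69.6] turn -1.0 | shift after turn [ -5.2 -19.1  69.6]
bar px [313. 261.] ctr [0.4366 0.1935] yaw -12.56 len 0.1492 w 0.0194
bar px [585. 152.] ctr [0.409  0.3617] yaw 5.4 len 0.1519 w 0.0312
```

>>> apply_moves(
  moves=[
    [[-5, -8, 15, -1], [0, -8, 15, 0], [0, -8, 15, 0], [0, -1, 13, 0], [0, 0, 0, 0], [0, 0, 0, 0], [0, 0, 0, 0], [0, 0, 0, 0], [0, 0, 0, 0], [0, 0, 0, 0]],
  ],
)

```text
clock: 19.7
eef_pos: [0.4189, 0.2063, 0.0429]
tool_rot: [0.78, 0.626, 0.003, -0.004]
ft_force: [-0.5, 0.6, -0.1]
grip_width: 0.0851
```

```bash
python3 - <<'E'
from h import *
plan((0.412,0.1992,0.02),77.5)
E
```

```text
t 19.7 tcp [0.4189 0.2063 0.0429] ang 77.48 tilt [-0.03  0.57] F [-0.5  0.6 -0.1] w 0.0851 q [ 0.45  0.38 -0.4   0.79  0.01  0.67]
  shift now-axes [-8.7 -5.1 22.9] turn -0.0 | shift after turn [-8.7 -5.1 22.9]
```

>>> apply_moves(
  moves=[
    [[-4, -4, 8, 0], [-4, -4, 8, 0], [-1, 0, 7, 0], [0, 0, 0, 0], [0, 0, 0, 0], [0, 0, 0, 0], [0, 0, 0, 0], [0, 0, 0, 0], [0, 0, 0, 0], [0, 0, 0, 0]],
  ],
)

```text
clock: 20.7
eef_pos: [0.408, 0.1987, 0.0176]
tool_rot: [0.78, 0.626, 0.002, -0.004]
ft_force: [-0.7, 0.2, 0.3]
grip_width: 0.0855
```

```bash
python3 - <<'E'
from h import *
plan((0.412,0.1992,0.02),77.5)
E
```

```text
t 20.7 tcp [0.408  0.1987 0.0176] ang 77.47 tilt [-0.07  0.55] F [-0.7  0.2  0.3] w 0.0855 q [ 0.45  0.4  -0.46  0.71  0.01  0.67]
  shift now-axes [ 1.4  3.8 -2.4] turn -0.0 | shift after turn [ 1.4  3.8 -2.4]
```

>>> apply_moves(
  moves=[
    [[1, 3, -3, 0], [0, 0, 0, 0], [0, 0, 0, 0], [0, 0, 0, 0], [0, 0, 0, 0], [0, 0, 0, 0], [0, 0, 0, 0], [0, 0, 0, 0], [0, 0, 0, 0], [0, 0, 0, 0]],
  ],
  hand=-1,
)

```text
clock: 21.7
eef_pos: [0.4123, 0.2, 0.0218]
tool_rot: [0.78, 0.626, 0.004, -0.004]
ft_force: [-0.0, 0.6, 1.0]
grip_width: 0.0184
```

```bash
python3 - <<'E'
from h import *
plan((0.47,-0.0275,0.12),90)
E
```

```text
t 21.7 tcp [0.4123 0.2    0.0218] ang 77.51 tilt [0.04 0.67] F [-0.   0.6  1. ] w 0.0184 q [ 0.45  0.39 -0.45  0.72  0.01  0.66]
  shift now-axes [-208.5  105.3 -100.8] turn -12.5 | shift after turn [-226.4   57.7 -100.8]
```

>>> apply_moves(
  moves=[
    [[0, 0, -15, 0], [0, 0, -20, 0], [0, 0, -20, 0], [0, 0, -20, 0], [0, 0, -15, -6], [0, 0, -10, -6.5], [0, 0, 0, 0], [0, 0, 0, 0], [0, 0, 0, 0], [0, 0, 0, 0]],
  ],
)

```text
clock: 22.7
eef_pos: [0.401, 0.1924, 0.1141]
tool_rot: [0.707, 0.707, -0.011, -0.008]
ft_force: [0.6, -0.1, -5.1]
grip_width: 0.0183
```

```bash
python3 - <<'E'
from h import *
plan((0.435,-0.0275,0.13),90)
E
```

```text
t 22.7 tcp [0.401  0.1924 0.1141] ang 90.05 tilt [-1.57 -0.21] F [ 0.6 -0.1 -5.1] w 0.0183 q [ 0.44  0.26 -0.34  0.99  0.01  0.44]
  shift now-axes [-220.    33.3  -16. ] turn 0.1 | shift after turn [-220.    33.5  -16. ]
```

>>> apply_moves(
  moves=[
    [[-25, 0, -2, 0], [-30, 5, -2, 0], [-30, 5, -2, 0], [-30, 5, -1, 0], [-30, 5, 0, 0], [-30, 3, 0, 0], [-25, 3, 0, 0], [-15, 3, 0, 0], [0, 0, 0, 0], [0, 0, 0, 0]],
  ],
)

```text
clock: 23.7
eef_pos: [0.4275, -0.0306, 0.1149]
tool_rot: [0.709, 0.705, -0.016, -0.012]
ft_force: [-0.1, 0.6, -5.4]
grip_width: 0.0185
```

```bash
python3 - <<'E'
from h import *
plan((0.435,-0.0275,0.062),90);c=shot('wrist','w8.png')
E
```

```text
t 23.7 tcp [ 0.4275 -0.0306  0.1149] ang 89.74 tilt [-2.22 -0.31] F [-0.1  0.6 -5.4] w 0.0185 q [-0.07  0.24 -0.37  1.   -0.01 -0.06]
  shift now-axes [ 3.4  9.5 52.5] turn -0.3 | shift after turn [ 3.4  9.5 52.5]
```

View pics/w8.png

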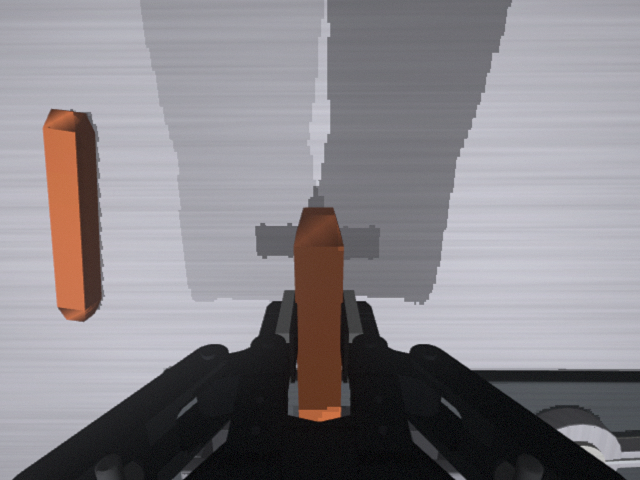

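The held bar hides the mouths: its tip is at about (320,420) and the gripper covers the clamps. I'll read the clamp positions from the earlier still w1 picture instead.

```bash
python3 - <<'E'
from h import *
im=cv2.imread('pics/w1.png')[275:405,60:300]; cv2.imwrite('pics/w1c.png',cv2.resize(im,None,fx=3.3,fy=3.3,interpolation=cv2.INTER_CUBIC))
# tool->cam mount from a fresh still reading; rebuild w1 calibration
c=shot('wrist'); o=telemetry.get_obs(); 
def T(p,q): M=np.eye(4);M[:3,:3]=R.from_quat(q).as_matrix();M[:3,3]=p;return M
X=np.array(c['camera_from_world'])@T(o['eef_pos'],o['tool_rot'])
np.save('X.npy',X); print(X.round(3).tolist()); plan()
E
```

```text
[[1.0, 0.001, 0.001, 0.002], [-0.001, 0.948, -0.32, 0.039], [-0.001, 0.32, 0.948, 0.145], [0.0, 0.0, 0.0, 1.0]]
t 23.8 tcp [ 0.4276 -0.03    0.115 ] ang 89.83 tilt [-2.2  -0.32] F [ 0.2  0.2 -4.6] w 0.0187 q [-0.06  0.24 -0.37  1.   -0.01 -0.06]
```

View pics/w1c.png

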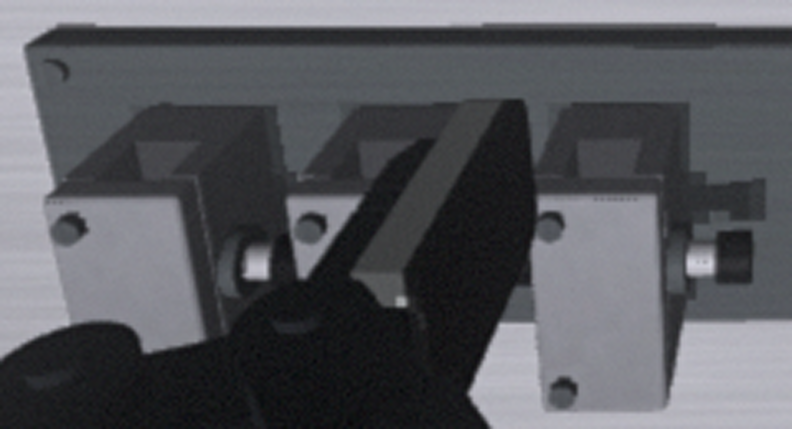

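```bash
python3 - <<'E'
from h import *
X=np.load('X.npy'); c=shot('wrist')
M=np.eye(4);M[:3,:3]=R.from_quat([0.7053,0.7086,0.002,-0.018]).as_matrix();M[:3,3]=[.4377,.1261,.2593]
# orientation from printed: ang 90.37, tilt (-1.27,1.66)deg
z=np.radians([-1.27,1.66]);z=np.array([*z,-np.sqrt(1-z@z)]);a=np.radians(90.37);x=np.array([np.cos(a),np.sin(a),0]);x-=z*(x@z);x/=np.linalg.norm(x);M[:3,:3]=np.c_[x,np.cross(z,x),z]
c['camera_from_world']=X@np.linalg.inv(M)
f=lambda u,v,z:onz(c,u/3.3+60-.35,v/3.3+275-.35,z).round(4)[:2]
print('plate front right top',f(27,47,.016),'edge pt',f(55,185,.016))
A=[(45,196),(180,195),(537,193),(663,190)]
for p in A: print('top',f(*p,.073))
for p in [(160,105),(275,107),(553,102),(688,104)]: print('base',f(*p,.016))
for p in [(135,142),(200,142),(135,180),(580,138),(642,138),(577,178)]: print('bore low back/..',f(*p,.03875))
print('plate left front',onz(c,420,287,.016),'left back',onz(c,414,371,.016),'disc',onz(c,348,343,.037))
print('plate front pts top',f(100,45,.016),f(700,46,.016))
plan((0.435,-0.0275,0.062),90)
E
```

```text
plate front right top [ 0.5331 -0.161 ] edge pt [ 0.5889 -0.1626]
top [ 0.557  -0.1229]
top [ 0.5572 -0.0815]
top [0.558  0.0294]
top [0.5575 0.0691]
base [ 0.5564 -0.1189]
base [ 0.5577 -0.0782]
base [0.5568 0.0217]
base [0.5581 0.0706]
bore low back/.. [ 0.5582 -0.1151]
bore low back/.. [ 0.5584 -0.0933]
bore low back/.. [ 0.573  -0.1178]
bore low back/.. [0.5585 0.036 ]
bore low back/.. [0.5587 0.0573]
bore low back/.. [0.5742 0.0338]
plate left front [0.53440053 0.2532428  0.016     ] left back [0.6548193  0.25665633 0.016     ] disc [0.59666865 0.16607821 0.037     ]
plate front pts top [ 0.5325 -0.1356] [0.5349 0.0758]
t 23.85 tcp [ 0.4277 -0.0298  0.1152] ang 89.87 tilt [-2.18 -0.33] F [-0.1  0.  -4.7] w 0.0186 q [-0.06  0.24 -0.37  1.   -0.01 -0.06]
  shift now-axes [ 2.7  9.3 52.8] turn -0.1 | shift after turn [ 2.6  9.3 52.8]
```

>>> apply_moves(
  moves=[
    [[2, 2, 12, 0], [0, 0, 14, 0], [0, 0, 14, 0], [0, 0, 10, 0], [0, 0, 0, 0], [0, 0, 0, 0], [0, 0, 0, 0], [0, 0, 0, 0], [0, 0, 0, 0], [0, 0, 0, 0]],
  ],
)

```text
clock: 24.85
eef_pos: [0.4303, -0.0234, 0.0661]
tool_rot: [0.705, 0.709, -0.013, -0.009]
ft_force: [0.1, -0.9, -4.9]
grip_width: 0.0184
```

```bash
python3 - <<'E'
from h import *
plan((0.435,-0.028,0.062),90)
E
```

```text
t 24.85 tcp [ 0.4303 -0.0234  0.0661] ang 90.34 tilt [-1.83 -0.3 ] F [ 0.1 -0.9 -4.9] w 0.0184 q [-0.05  0.31 -0.43  0.86 -0.01 -0.06]
  shift now-axes [-4.6  4.8  4. ] turn 0.3 | shift after turn [-4.6  4.8  4. ]
```

>>> apply_moves(
  moves=[
    [[-3, -35, 0, 0], [-1, -35, 0, 0], [0, 0, 0, 0], [0, 0, 0, 0], [0, 8, 0, 0], [0, 8, 0, 0], [0, 8, 0, 0], [0, 8, 0, 0], [0, 8, 0, 0], [0, 0, 0, 0]],
  ],
)

```text
clock: 25.85
eef_pos: [0.4089, -0.0282, 0.0686]
tool_rot: [0.705, 0.709, -0.01, -0.006]
ft_force: [-0.4, -0.3, -4.2]
grip_width: 0.0188
```

```bash
python3 - <<'E'
from h import *
plan((0.435,-0.028,0.062),90)
E
```

```text
t 25.85 tcp [ 0.4089 -0.0282  0.0686] ang 90.32 tilt [-1.26 -0.34] F [-0.4 -0.3 -4.2] w 0.0188 q [-0.06  0.26 -0.49  0.84 -0.01 -0.07]
  shift now-axes [ 0.  26.2  6. ] turn 0.3 | shift after turn [ 0.2 26.2  6. ]
```

>>> apply_moves(
  moves=[
    [[0, -48, 0, 0], [0, 0, 0, 0], [0, 8, 0, 0], [0, 8, 0, 0], [0, 8, 0, 0], [0, 8, 0, 0], [0, 8, 0, 0], [0, 8, 0, 0], [0, 0, 0, 0], [0, 0, 0, 0]],
  ],
)

```text
clock: 26.85
eef_pos: [0.4104, -0.0277, 0.0651]
tool_rot: [0.705, 0.709, -0.013, -0.009]
ft_force: [0.2, 0.0, -4.0]
grip_width: 0.0187
```

```bash
python3 - <<'E'
from h import *
plan((0.435,-0.028,0.062),90)
E
```

```text
t 26.85 tcp [ 0.4104 -0.0277  0.0651] ang 90.37 tilt [-1.79 -0.31] F [ 0.2  0.  -4. ] w 0.0187 q [-0.06  0.27 -0.48  0.84 -0.01 -0.07]
  shift now-axes [-0.4 24.7  2.3] turn 0.4 | shift after turn [-0.3 24.7  2.3]
```

>>> apply_moves(
  moves=[
    [[0, -10, 0, 0], [0, -10, 0, 0], [0, -10, 0, 0], [0, -10, 0, 0], [0, -10, 0, 0], [0, -10, 0, 0], [0, -10, 0, 0], [0, -10, 0, 0], [0, -10, 0, 0], [0, -10, 0, 0]],
  ],
)

```text
clock: 27.85
eef_pos: [0.2995, -0.0283, 0.0686]
tool_rot: [0.705, 0.709, -0.013, -0.01]
ft_force: [0.4, -0.4, -3.9]
grip_width: 0.0186
```

>>> apply_moves(
  moves=[
    [[0, 0, 0, 0], [0, 40, 0, 0], [0, 0, 0, 0], [0, 0, 0, 0], [0, 40, 0, 0], [0, 0, 0, 0], [0, 0, 0, 0], [0, 20, 0, 0], [0, 0, 0, 0], [0, 0, 0, 0]],
  ],
)

```text
clock: 28.85
eef_pos: [0.4009, -0.0277, 0.0642]
tool_rot: [0.705, 0.709, -0.013, -0.009]
ft_force: [-0.7, 0.0, -4.9]
grip_width: 0.0185
```

```bash
python3 - <<'E'
from h import *
plan((0.435,-0.028,0.062),90)
E
```

```text
t 28.85 tcp [ 0.4009 -0.0277  0.0642] ang 90.33 tilt [-1.83 -0.3 ] F [-0.7  0.  -4.9] w 0.0185 q [-0.06  0.26 -0.51  0.84 -0.01 -0.07]
  shift now-axes [-0.5 34.1  1.1] turn 0.3 | shift after turn [-0.3 34.1  1.1]
```

>>> apply_moves(
  moves=[
    [[0, -35, 0, 0], [0, -35, 0, 0], [0, 0, 0, 0], [0, 0, 0, 0], [0, 10, 0, 0], [0, 10, 0, 0], [0, 10, 0, 0], [0, 10, 0, 0], [0, 10, 0, 0], [0, 10, 0, 0]],
  ],
)

```text
clock: 29.85
eef_pos: [0.3954, -0.0278, 0.0646]
tool_rot: [0.705, 0.709, -0.011, -0.008]
ft_force: [-0.7, -0.3, -4.8]
grip_width: 0.0187
```

```bash
python3 - <<'E'
from h import *
plan((0.435,-0.028,0.062),90)
E
```

```text
t 29.85 tcp [ 0.3954 -0.0278  0.0646] ang 90.33 tilt [-1.52 -0.31] F [-0.7 -0.3 -4.8] w 0.0187 q [-0.07  0.25 -0.52  0.83 -0.01 -0.07]
  shift now-axes [-0.4 39.7  1.5] turn 0.3 | shift after turn [-0.2 39.7  1.5]
```

>>> apply_moves(
  moves=[
    [[0, 0, -9, 0], [0, 0, -9, 0], [0, 0, -9, 0], [0, 0, -9, 0], [0, 0, -9, 0], [0, 0, -9, 0], [0, 0, -9, 0], [0, 0, -9, 0], [0, 0, 0, 0], [0, 0, 0, 0]],
  ],
)

```text
clock: 30.85
eef_pos: [0.3982, -0.0274, 0.1441]
tool_rot: [0.705, 0.709, -0.011, -0.007]
ft_force: [0.2, 0.5, -5.0]
grip_width: 0.0188
```

>>> apply_moves(
  moves=[
    [[0, 0, 22, 0], [0, 0, 22, 0], [0, 0, 20, 0], [0, 0, 0, 0], [0, 0, 0, 0], [0, 0, 0, 0], [0, 0, 0, 0], [0, 0, 0, 0], [0, 0, 0, 0], [0, 0, 0, 0]],
  ],
)

```text
clock: 31.85
eef_pos: [0.3992, -0.0279, 0.081]
tool_rot: [0.705, 0.709, -0.009, -0.005]
ft_force: [0.1, -0.1, -4.1]
grip_width: 0.0186
```

```bash
python3 - <<'E'
from h import *
plan((0.435,-0.028,0.062),90)
E
```

```text
t 31.85 tcp [ 0.3992 -0.0279  0.081 ] ang 90.33 tilt [-1.12 -0.34] F [ 0.1 -0.1 -4.1] w 0.0186 q [-0.06  0.22 -0.5   0.87 -0.01 -0.07]
  shift now-axes [-0.2 36.1 18.3] turn 0.3 | shift after turn [ 0.  36.1 18.3]
```

>>> apply_moves(
  moves=[
    [[0, 2, -9, 0], [0, 2, -9, 0], [0, 2, -9, 0], [0, 2, -9, 0], [0, 2, -9, 0], [0, 2, -9, 0], [0, 2, -9, 0], [0, 2, -9, 0], [0, 2, -9, 0], [0, 0, 0, 0]],
  ],
)

```text
clock: 32.85
eef_pos: [0.4216, -0.0273, 0.1706]
tool_rot: [0.705, 0.709, -0.008, -0.003]
ft_force: [0.1, 0.2, -4.2]
grip_width: 0.0182
```

>>> apply_moves(
  moves=[
    [[0, -20, 32, 0], [0, -20, 32, 0], [0, -10, 24, 0], [0, 0, 0, 0], [0, 0, 0, 0], [0, 8, 0, 0], [0, 8, 0, 0], [0, 8, 0, 0], [0, 8, 0, 0], [0, 0, 0, 0]],
  ],
)

```text
clock: 33.85
eef_pos: [0.4137, -0.0284, 0.0866]
tool_rot: [0.705, 0.709, -0.002, 0.003]
ft_force: [0.1, 0.3, -4.0]
grip_width: 0.0184
```

```bash
python3 - <<'E'
from h import *
plan((0.435,-0.028,0.062),90)
E
```

```text
t 33.85 tcp [ 0.4137 -0.0284  0.0866] ang 90.35 tilt [ 0.08 -0.41] F [ 0.1  0.3 -4. ] w 0.0184 q [-0.06  0.23 -0.48  0.87 -0.01 -0.07]
  shift now-axes [ 0.4 21.3 24.6] turn 0.4 | shift after turn [ 0.5 21.3 24.6]
```

Slow rows keep the tilt, and fast rows down and back take it out. The tool is level now, so I'll go in slowly.

>>> apply_moves(
  moves=[
    [[0, 0, 8, 0.5], [0, 0, 8, 0], [0, 0, 8, 0], [0, 7, 0, 0], [0, 7, 0, 0], [0, 7, 0, 0], [0, 0, 0, 0], [0, 0, 0, 0], [0, 0, 0, 0], [0, 0, 0, 0]],
  ],
)

```text
clock: 34.85
eef_pos: [0.436, -0.0285, 0.0599]
tool_rot: [0.708, 0.706, -0.003, 0.002]
ft_force: [-0.1, -0.4, -4.9]
grip_width: 0.0184
```

```bash
python3 - <<'E'
from h import *
plan((0.455,-0.028,0.0618),89.8)
E
```

```text
t 34.85 tcp [ 0.436  -0.0285  0.0599] ang 89.81 tilt [-0.06 -0.4 ] F [-0.1 -0.4 -4.9] w 0.0184 q [-0.06  0.3  -0.46  0.81 -0.01 -0.06]
  shift now-axes [ 0.6 19.  -1.9] turn 0.0 | shift after turn [ 0.6 19.  -1.9]
```

>>> apply_moves(
  moves=[
    [[0.5, 0, -2, 0], [0, 8, 0, 0], [0, 8, 0, 0], [0, 8, 0, 0], [0, 8, 0, 0], [0, 4, 0, 0], [0, 0, 0, 0], [0, 0, 0, 0], [0, 0, 0, 0], [0, 0, 0, 0]],
  ],
)

```text
clock: 35.85
eef_pos: [0.4752, -0.028, 0.0618]
tool_rot: [0.708, 0.706, -0.003, 0.002]
ft_force: [-0.2, -0.6, -3.5]
grip_width: 0.0191
```

```bash
python3 - <<'E'
from h import *
plan((0.528,-0.028,0.0618),89.8)
E
```

```text
t 35.85 tcp [ 0.4752 -0.028   0.0618] ang 89.82 tilt [-0.07 -0.39] F [-0.2 -0.6 -3.5] w 0.0191 q [-0.05  0.37 -0.35  0.85 -0.01 -0.05]
  shift now-axes [ 0.1 52.8 -0. ] turn 0.0 | shift after turn [ 0.2 52.8 -0. ]
```

>>> apply_moves(
  moves=[
    [[0, 6, 0, 0], [0, 6, 0, 0], [0, 6, 0, 0], [0, 6, 0, 0], [0, 6, 0, 0], [0, 6, 0, 0], [0, 5, 0, 0], [0, 0, 0, 0], [0, 0, 0, 0], [0, 0, 0, 0]],
  ],
)

```text
clock: 36.85
eef_pos: [0.5127, -0.0279, 0.0613]
tool_rot: [0.709, 0.706, -0.008, -0.004]
ft_force: [-4.3, -0.3, -1.3]
grip_width: 0.0182
```

```bash
python3 - <<'E'
from h import *
plan((0.528,-0.028,0.0618),89.8)
E
```

```text
t 36.85 tcp [ 0.5127 -0.0279  0.0613] ang 89.77 tilt [-0.92 -0.33] F [-4.3 -0.3 -1.3] w 0.0182 q [-0.05  0.44 -0.24  0.91 -0.01 -0.05]
  shift now-axes [-0.1 15.3 -0.7] turn -0.0 | shift after turn [-0.1 15.3 -0.7]
```

>>> apply_moves(
  moves=[
    [[0, 5, 0, 0], [0, 5, 0, 0], [0, 5, 0, 0], [0, 3, 0, 0], [0, 0, 0, 0], [0, 0, 0, 0], [0, 0, 0, 0], [0, 0, 0, 0], [0, 0, 0, 0], [0, 0, 0, 0]],
  ],
)

```text
clock: 37.85
eef_pos: [0.522, -0.0277, 0.0616]
tool_rot: [0.709, 0.705, -0.014, -0.01]
ft_force: [-4.5, -0.4, -0.1]
grip_width: 0.0184
```

```bash
python3 - <<'E'
from h import *
plan((0.528,-0.028,0.0618),89.8)
E
```

```text
t 37.85 tcp [ 0.522  -0.0277  0.0616] ang 89.74 tilt [-1.93 -0.3 ] F [-4.5 -0.4 -0.1] w 0.0184 q [-0.05  0.46 -0.19  0.95 -0.01 -0.04]
  shift now-axes [-0.2  6.  -0.4] turn -0.1 | shift after turn [-0.2  6.  -0.4]
```

>>> apply_moves(
  moves=[
    [[0, 7, 0, 0], [0, 7, 0, 0], [0, 7, 0, 0], [0, 7, 0, 0], [0, 7, 0, 0], [0, 7, 0, 0], [0, 7, 0, 0], [0, 7, 0, 0], [0, 7, 0, 0], [0, 7, 0, 0]],
  ],
)

```text
clock: 38.85
eef_pos: [0.5318, -0.0279, 0.0594]
tool_rot: [0.706, 0.704, -0.057, -0.053]
ft_force: [-18.7, -1.5, 14.6]
grip_width: 0.0185
```

```bash
python3 - <<'E'
from h import *
plan((0.528,-0.028,0.0618),89.8)
E
```

```text
t 38.85 tcp [ 0.5318 -0.0279  0.0594] ang 89.8 tilt [-8.91 -0.33] F [-18.7  -1.5  14.6] w 0.0185 q [-0.05  0.57 -0.03  1.13 -0.01 -0.04]
  shift now-axes [-0.1 -4.1 -1.7] turn 0.0 | shift after turn [-0.1 -4.1 -1.7]
```

>>> apply_moves(
  moves=[
    [[0, 0, 0, 0], [0, 0, 0, 0], [0, 0, 0, 0], [0, 0, 0, 0], [0, 0, -9, 0], [0, 0, -9, 0], [0, 0, -9, 0], [0, 0, -9, 0], [0, 0, -9, 0], [0, 0, -9, 0]],
  ],
  hand=-0.2,
)

```text
clock: 39.85
eef_pos: [0.5468, -0.0279, 0.1188]
tool_rot: [0.707, 0.704, -0.053, -0.048]
ft_force: [0.9, -0.9, 0.6]
grip_width: 0.0341
```

>>> apply_moves(
  moves=[
    [[0, 0, -9, 0], [0, 0, -9, 0], [0, 0, -9, 0], [0, 0, -9, 0], [0, 0, -9, 0], [0, 0, -9, 0], [0, 0, -9, 0], [0, 0, -9, 0], [0, 0, -9, 0], [0, 0, 0, 0]],
  ],
)

```text
clock: 40.85
eef_pos: [0.5602, -0.0273, 0.2083]
tool_rot: [0.707, 0.704, -0.052, -0.047]
ft_force: [-0.7, 0.2, -1.0]
grip_width: 0.0342
```

```bash
python3 - <<'E'
from h import *
plan((0.528,-0.028,0.0618),89.8)
c=shot('top');bars(c,.06)
X=np.array(c['camera_from_world'])
cv2.imwrite('pics/t2.png',cv2.resize(c['color'][215:345,225:465,::-1],None,fx=3,fy=3,interpolation=cv2.INTER_CUBIC))
E
```

```text
t 40.85 tcp [ 0.5602 -0.0273  0.2083] ang 89.82 tilt [-7.96 -0.42] F [-0.7  0.2 -1. ] w 0.0342 q [-0.04  0.49  0.25  1.47 -0.01 -0.04]
  shift now-axes [  0.4 -11.6 149.5] turn 0.0 | shift after turn [  0.4 -11.6 149.5]
bar px [110. 426.] ctr [0.1138 0.5443] yaw 0.02 len 0.0975 w 0.027
bar px [420. 174.] ctr [ 0.8367 -0.291 ] yaw -88.38 len 0.1946 w 0.1151
bar px [594.  83.] ctr [ 1.144  -0.8376] yaw 89.52 len 0.2858 w 0.0278
bar px [534.  40.] ctr [ 1.2875 -0.6592] yaw -3.72 len 0.2632 w 0.0226
bar px [617.   7.] ctr [ 1.4142 -0.9372] yaw -87.91 len 0.1437 w 0.0511
bar px [598.  28.] ctr [ 1.339  -0.8691] yaw 88.19 len 0.2749 w 0.1834
```

View pics/t2.png

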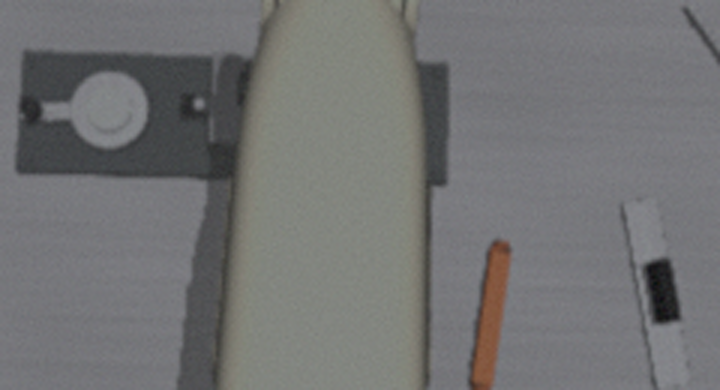

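The lever is at the locked mark and the ring reads clear. The arm hides the bar in this view. Next is the far-left bar, and I'll use fast backward rows to take out the tilt on the way.

>>> apply_moves(
  moves=[
    [[35, -20, -5, 0], [42, -22, 0, 0], [42, -22, 0, 0], [42, -22, 0, 0], [42, -22, 0, 0], [42, -22, 0, 0], [42, -22, 0, 0], [42, -22, 0, 0], [42, -22, 0, 0], [20, -10, 0, 0]],
  ],
  hand=1,
)

```text
clock: 41.9
eef_pos: [0.3516, 0.3748, 0.2334]
tool_rot: [0.71, 0.7, -0.056, -0.048]
ft_force: [-0.1, -1.0, 0.6]
grip_width: 0.085
```

```bash
python3 - <<'E'
from h import *
plan((0.385,0.363,0.2),95.5);c=shot('wrist');bars(c,.016)
E
```

```text
t 41.9 tcp [0.3516 0.3748 0.2334] ang 89.21 tilt [-8.4  -0.51] F [-0.1 -1.   0.6] w 0.085 q [0.76 0.36 0.12 1.45 0.1  0.77]
  shift now-axes [-10.9  38.1  28.3] turn -6.3 | shift after turn [-15.1  36.7  28.3]
bar px [315. 289.] ctr [0.409  0.3658] yaw 5.42 len 0.1493 w 0.0193
bar px [520.  12.] ctr [0.1381 0.5613] yaw 88.88 len 0.0323 w 0.0196
```

>>> apply_moves(
  moves=[
    [[-7, 8, -9, -3.2], [-7, 8, -9, -3.2], [0, 8, -9, 0], [0, 8, -9, 0], [0, 8, -9, 0], [0, 8, -9, 0], [0, 0, 0, 0], [0, -10, 32, 0], [0, -10, 32, 0], [0, 0, 0, 0]],
  ],
)

```text
clock: 42.95
eef_pos: [0.3736, 0.3618, 0.2131]
tool_rot: [0.665, 0.742, -0.059, -0.053]
ft_force: [-0.3, 0.5, 0.2]
grip_width: 0.0856
```

```bash
python3 - <<'E'
from h import *
plan((0.384,0.3634,0.02),95.5)
E
```

```text
t 42.95 tcp [0.3736 0.3618 0.2131] ang 96.24 tilt [-8.94 -0.97] F [-0.3  0.5  0.2] w 0.0856 q [0.72 0.4  0.12 1.42 0.09 0.6 ]
  shift now-axes [  0.4  40.7 189.1] turn 0.7 | shift after turn [  1.   40.7 189.1]
```

Fast moves no longer help with this tilt. At the edge of the reach the arm should trade orientation for distance, so I'll go to far reach at y≈0 and stretch outward there to level the tool.

>>> apply_moves(
  moves=[
    [[-31, 25, -16, 0], [-31, 28, -14, 0], [-31, 28, -12, 0], [-31, 28, -12, 0], [-31, 28, -12, 0], [-31, 28, -12, 0], [-31, 28, -12, 0], [-31, 28, -10, 0], [-31, 28, -8, 0], [-31, 28, -8, 0]],
  ],
)

```text
clock: 43.95
eef_pos: [0.7012, 0.0792, 0.2938]
tool_rot: [0.661, 0.747, -0.052, -0.047]
ft_force: [102.1, 11.8, 6.4]
grip_width: 0.0858
```

```bash
python3 - <<'E'
from h import *
plan((0.73,0.08,0.27),90)
c=shot('scene');bars(c,.05)
E
```

```text
t 43.95 tcp [0.7012 0.0792 0.2938] ang 97.01 tilt [-7.93 -0.88] F [102.1  11.8   6.4] w 0.0858 q [ 0.11  0.93  1.28  2.06  0.   -0.01]
  shift now-axes [-2.8 31.7 19.6] turn 7.0 | shift after turn [ 1.1 31.8 19.6]
bar px [228. 354.] ctr [ 0.8858 -0.3007] yaw -88.84 len 0.2084 w 0.1449
bar px [608. 320.] ctr [1.1296 0.4907] yaw -85.56 len 0.2318 w 0.1198
bar px [524. 200.] ctr [0.5918 0.7673] yaw -14.32 len 0.2584 w 0.2294
bar px [501.  96.] ctr [-0.5101  1.6614] yaw -39.69 len 0.6502 w 0.4455
bar px [559.  10.] ctr [-4.8868  6.4305] yaw -20.45 len 6.5091 w 5.9795
```

>>> apply_moves(
  moves=[
    [[0, 0, 0, 0], [0, 0, 0, 0], [0, 0, 0, 0], [0, 4, 0, 0], [0, 4, 0, 0], [0, 4, 0, 0], [0, 4, 0, 0], [0, 4, 0, 0], [0, 0, 0, 0], [0, 0, 0, 0]],
  ],
)

```text
clock: 45.0
eef_pos: [0.7064, 0.0755, 0.2784]
tool_rot: [0.662, 0.746, -0.057, -0.05]
ft_force: [-0.8, -0.3, -0.3]
grip_width: 0.0853
```

```bash
python3 - <<'E'
from h import *
plan((0.73,0.08,0.27),90)
E
```

```text
t 45.0 tcp [0.7064 0.0755 0.2784] ang 96.84 tilt [-8.55 -1.08] F [-0.8 -0.3 -0.3] w 0.0853 q [ 0.11  0.95  1.28  2.05 -0.   -0.01]
  shift now-axes [ 1.7 25.   4.7] turn 6.8 | shift after turn [ 4.7 24.6  4.7]
```

>>> apply_moves(
  moves=[
    [[0, 2, -5, 0], [0, 2, -5, 0], [0, 2, -5, 0], [0, 2, -5, 0], [0, 2, -5, 0], [0, 2, -5, 0], [0, 2, -5, 0], [0, 2, -5, 0], [0, 0, 0, 0], [0, 0, 0, 0]],
  ],
)

```text
clock: 46.0
eef_pos: [0.7026, 0.0749, 0.3052]
tool_rot: [0.663, 0.746, -0.045, -0.039]
ft_force: [0.7, 0.2, 0.5]
grip_width: 0.0854
```

```bash
python3 - <<'E'
from h import *
plan((0.73,0.08,0.27),90)
E
```

```text
t 46.0 tcp [0.7026 0.0749 0.3052] ang 96.8 tilt [-6.7  -0.88] F [0.7 0.2 0.5] w 0.0854 q [ 0.11  0.91  1.27  2.05 -0.   -0.01]
  shift now-axes [ 1.9 31.7 31.7] turn 6.8 | shift after turn [ 5.6 31.3 31.7]
```

Moving up at the elbow limit works: 27 mm gave +1.85°. I'll keep going.

>>> apply_moves(
  moves=[
    [[0, 4, -8, 0], [0, 4, -8, 0], [0, 4, -8, 0], [0, 4, -8, 0], [0, 4, -8, 0], [0, 4, -8, 0], [0, 4, -8, 0], [0, 4, -8, 0], [0, 0, 0, 0], [0, 0, 0, 0]],
  ],
)

```text
clock: 47.0
eef_pos: [0.6969, 0.0749, 0.3416]
tool_rot: [0.663, 0.747, -0.027, -0.023]
ft_force: [0.2, -0.0, -0.7]
grip_width: 0.0856
```

```bash
python3 - <<'E'
from h import *
plan((0.73,0.08,0.27),90)
E
```

```text
t 47.0 tcp [0.6969 0.0749 0.3416] ang 96.81 tilt [-3.99 -0.59] F [ 0.2 -0.  -0.7] w 0.0856 q [ 0.11  0.86  1.28  2.06 -0.   -0.01]
  shift now-axes [ 1.3 38.4 69.1] turn 6.8 | shift after turn [ 5.9 38.  69.1]
```

>>> apply_moves(
  moves=[
    [[0, 6, -9, 0], [0, 6, -9, 0], [0, 6, -9, 0], [0, 6, -9, 0], [0, 6, -9, 0], [0, 6, -9, 0], [0, 6, -9, 0], [0, 6, -9, 0], [0, 6, -9, 0], [0, 0, 0, 0]],
  ],
)

```text
clock: 48.0
eef_pos: [0.6944, 0.0754, 0.3808]
tool_rot: [0.664, 0.748, -0.002, -0.0]
ft_force: [0.7, 0.2, -0.8]
grip_width: 0.0855
```

```bash
python3 - <<'E'
from h import *
plan((0.384,0.3634,0.3),95.5)
E
```

```text
t 48.0 tcp [0.6944 0.0754 0.3808] ang 96.81 tilt [-0.16 -0.18] F [ 0.7  0.2 -0.8] w 0.0855 q [ 0.11  0.8   1.28  2.05 -0.   -0.01]
  shift now-axes [ 323.  -273.8   80.8] turn 1.3 | shift after turn [ 316.7 -281.1   80.8]
```

Levelled. Now to the far-left bar at a moderate pace.

>>> apply_moves(
  moves=[
    [[10, -12, 2, 0], [18, -16, 8, 0], [18, -16, 9, 0], [18, -16, 9, 0], [18, -16, 9, 0], [18, -16, 9, 0], [18, -16, 9, 0], [18, -16, 9, 0], [18, -16, 9, 0], [18, -16, 9, 0]],
  ],
)

```text
clock: 49.0
eef_pos: [0.5154, 0.2299, 0.2925]
tool_rot: [0.666, 0.746, -0.001, 0.001]
ft_force: [0.4, 0.9, 1.0]
grip_width: 0.0851
```

>>> apply_moves(
  moves=[
    [[18, -15, 9, 0], [18, -15, 9, 0], [18, -15, 9, 0], [18, -15, 9, 0], [18, -14, 9, 0], [18, -14, 9, 0], [18, -14, 9, 0], [15, -14, 9, 0], [0, 0, 0, 0], [0, 0, 0, 0]],
  ],
)

```text
clock: 50.0
eef_pos: [0.3754, 0.3626, 0.217]
tool_rot: [0.665, 0.747, -0.001, 0.001]
ft_force: [0.8, -0.2, -0.7]
grip_width: 0.0851
```

```bash
python3 - <<'E'
from h import *
plan((0.384,0.3634,0.021),95.5);c=shot('wrist');bars(c,.016)
E
```

```text
t 50.0 tcp [0.3754 0.3626 0.217 ] ang 96.7 tilt [-0.02 -0.16] F [ 0.8 -0.2 -0.7] w 0.0851 q [ 0.77  0.3   0.    1.28 -0.    0.65]
  shift now-axes [  0.3   8.7 196. ] turn 1.2 | shift after turn [  0.5   8.7 196. ]
bar px [320. 240.] ctr [0.4089 0.3661] yaw 4.87 len 0.1496 w 0.0184
```

>>> apply_moves(
  moves=[
    [[0, 4, 10, 1.5], [0, 4, 14, 0], [0, 0, 14, 0], [0, 0, 14, 0], [0, 0, 14, 0], [0, 0, 14, 0], [0, 0, 14, 0], [0, 0, 14, 0], [0, 0, 14, 0], [0, 0, 14, 0]],
  ],
)

```text
clock: 51.05
eef_pos: [0.3972, 0.359, 0.0764]
tool_rot: [0.685, 0.729, 0.005, 0.003]
ft_force: [-0.7, -0.7, -0.1]
grip_width: 0.0851
```

>>> apply_moves(
  moves=[
    [[0, 0, 10, 0], [0, 0, 10, 0], [0, 0, 8, 0], [0, 0, 8, 0], [0, 0, 6, 0], [0, 0, 0, 0], [0, 0, 0, 0], [0, 0, 0, 0], [0, 0, 0, 0], [0, 0, 0, 0]],
  ],
)

```text
clock: 52.05
eef_pos: [0.4002, 0.3576, 0.0305]
tool_rot: [0.687, 0.727, 0.005, 0.003]
ft_force: [-0.5, -0.4, 0.3]
grip_width: 0.0858
```

```bash
python3 - <<'E'
from h import *
plan((0.384,0.3637,0.021),95)
E
```

```text
t 52.05 tcp [0.4002 0.3576 0.0305] ang 93.21 tilt [0.64 0.19] F [-0.5 -0.4  0.3] w 0.0858 q [ 0.73  0.5  -0.23  0.83 -0.01  0.68]
  shift now-axes [  6.9 -16.    9.4] turn -1.8 | shift after turn [  7.4 -15.7   9.4]
```

>>> apply_moves(
  moves=[
    [[3.5, -8, 0, -1.8], [3.5, -8, 0, 0], [0, 0, 5, 0], [0, 0, 4, 0], [0, 0, 0, 0], [0, 0, 0, 0], [0, 0, 0, 0], [0, 0, 0, 0], [0, 0, 0, 0], [0, 0, 0, 0]],
  ],
)

```text
clock: 53.05
eef_pos: [0.3825, 0.3644, 0.021]
tool_rot: [0.674, 0.738, 0.005, 0.003]
ft_force: [0.7, -0.2, -0.0]
grip_width: 0.0851
```

```bash
python3 - <<'E'
from h import *
plan((0.384,0.3637,0.021),95)
E
```

```text
t 53.05 tcp [0.3825 0.3644 0.021 ] ang 95.19 tilt [0.67 0.22] F [ 0.7 -0.2 -0. ] w 0.0851 q [ 0.76  0.5  -0.27  0.8  -0.01  0.67]
  shift now-axes [-0.8  1.5  0. ] turn 0.2 | shift after turn [-0.8  1.5  0. ]
```

>>> apply_moves(
  moves=[
    [[0, 0, 0, 0], [0, 0, 0, 0], [0, 0, 0, 0], [0, 0, 0, 0], [0, 0, 0, 0], [0, 0, 0, 0], [0, 0, -8, 0], [0, 0, -10, 0], [0, 0, -10, 0], [0, 0, -10, 0]],
  ],
  hand=-1,
)

```text
clock: 54.05
eef_pos: [0.3794, 0.3618, 0.0587]
tool_rot: [0.674, 0.738, 0.001, 0.002]
ft_force: [-0.1, 0.3, -4.3]
grip_width: 0.0186
```

>>> apply_moves(
  moves=[
    [[0, 0, -10, 0.5], [0, 0, -12, 0.5], [0, 0, -12, 1], [0, 0, -12, 1], [-12, 0, -12, 1], [-14, 0, -10, 1.2], [-14, 0, -3, 0], [-14, 0, 0, 0], [-14, 0, 0, 0], [-14, 0, 0, 0]],
  ],
)

```text
clock: 55.05
eef_pos: [0.3793, 0.2734, 0.1386]
tool_rot: [0.709, 0.705, 0.003, 0.003]
ft_force: [0.8, -0.3, -4.5]
grip_width: 0.0184
```

```bash
python3 - <<'E'
from h import *
plan((0.41,0.0475,0.12),89.8)
E
```

```text
t 55.05 tcp [0.3793 0.2734 0.1386] ang 89.64 tilt [0.51 0.04] F [ 0.8 -0.3 -4.5] w 0.0184 q [ 0.63  0.25 -0.28  1.03 -0.    0.63]
  shift now-axes [-225.8   32.    18.7] turn -0.2 | shift after turn [-225.8   31.3   18.7]
```

>>> apply_moves(
  moves=[
    [[-15, 3, 2, 0], [-24, 3, 2, 0], [-24, 3, 2, 0], [-24, 3, 2, 0], [-24, 3, 2, 0], [-24, 3, 2, 0], [-24, 3, 2, 0], [-24, 3, 2, 0], [-20, 3, 2, 0], [-12, 2, 0, 0]],
  ],
)

```text
clock: 56.05
eef_pos: [0.3999, 0.0392, 0.1155]
tool_rot: [0.711, 0.704, -0.002, 0.001]
ft_force: [-0.0, 0.7, -4.4]
grip_width: 0.0185
```

```bash
python3 - <<'E'
from h import *
plan((0.42,0.0475,0.0615),89.8)
c=shot('scene');cv2.imwrite('pics/s2.png',cv2.resize(c['color'][200:330,190:430,::-1],None,fx=3.3,fy=3.3,interpolation=cv2.INTER_CUBIC))
c=shot('wrist');bars(c,.06)
E
```

```text
t 56.05 tcp [0.3999 0.0392 0.1155] ang 89.44 tilt [-0.06 -0.27] F [-0.   0.7 -4.4] w 0.0185 q [ 0.1   0.17 -0.46  0.94 -0.    0.11]
  shift now-axes [ 8.8 20.1 54. ] turn -0.4 | shift after turn [ 8.6 20.1 54. ]
bar px [319. 316.] ctr [0.4355 0.0357] yaw -1.93 len 0.1467 w 0.0262
```

View pics/s2.png

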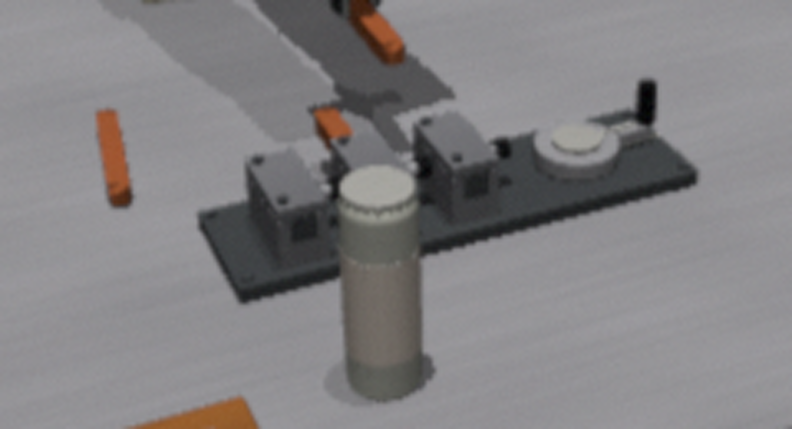

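The scene view shows one bar sitting in clamp 2 at about (332,125), the held bar at (375,30), and the ring locked. Carrying on.

>>> apply_moves(
  moves=[
    [[4, 6, 9, -0.4], [4, 6, 9, 0], [0, 6, 9, 0], [0, 3, 9, 0], [0, 0, 9, 0], [0, 0, 8, 0], [0, 0, 0, 0], [0, 0, 0, 0], [0, 0, 0, 0], [0, 0, 0, 0]],
  ],
)

```text
clock: 57.15
eef_pos: [0.4212, 0.0493, 0.0562]
tool_rot: [0.707, 0.707, -0.003, -0.0]
ft_force: [-0.2, -0.0, -5.4]
grip_width: 0.0185
```

```bash
python3 - <<'E'
from h import *
plan((0.44,0.0475,0.0615),89.8)
E
```

```text
t 57.15 tcp [0.4212 0.0493 0.0562] ang 90.0 tilt [-0.26 -0.23] F [-0.2 -0.  -5.4] w 0.0185 q [ 0.12  0.29 -0.49  0.8  -0.    0.12]
  shift now-axes [-1.8 18.8 -5.4] turn 0.2 | shift after turn [-1.8 18.8 -5.4]
```

>>> apply_moves(
  moves=[
    [[-2, 0, -6, 0], [0, 8, 0, 0], [0, 8, 0, 0], [0, 8, 0, 0], [0, 8, 0, 0], [0, 8, 0, 0], [0, 8, 0, 0], [0, 4, 0, 0], [0, 0, 0, 0], [0, 0, 0, 0]],
  ],
)

```text
clock: 58.15
eef_pos: [0.4802, 0.0471, 0.0635]
tool_rot: [0.707, 0.707, -0.002, 0.001]
ft_force: [-0.8, 0.5, -3.9]
grip_width: 0.0185
```

```bash
python3 - <<'E'
from h import *
plan((0.526,0.0471,0.062),89.8)
E
```

```text
t 58.15 tcp [0.4802 0.0471 0.0635] ang 89.97 tilt [-0.04 -0.21] F [-0.8  0.5 -3.9] w 0.0185 q [ 0.1   0.37 -0.33  0.86 -0.    0.1 ]
  shift now-axes [ 0.1 45.8  1.5] turn 0.2 | shift after turn [ 0.2 45.8  1.5]
```

>>> apply_moves(
  moves=[
    [[0, 9, 0, 0], [0, 9, 0, 0], [0, 9, 0, 0], [0, 10, 0, 0], [0, 10, 0, 0], [0, 10, 0, 0], [0, 0, 0, 0], [0, 0, 0, 0], [0, 0, 0, 0], [0, 0, 0, 0]],
  ],
)

```text
clock: 59.15
eef_pos: [0.5282, 0.0471, 0.061]
tool_rot: [0.707, 0.707, -0.012, -0.01]
ft_force: [-4.4, 0.3, -1.4]
grip_width: 0.0181
```

```bash
python3 - <<'E'
from h import *
plan((0.528,0.0471,0.062),89.8)
E
```

```text
t 59.15 tcp [0.5282 0.0471 0.061 ] ang 90.0 tilt [-1.76 -0.18] F [-4.4  0.3 -1.4] w 0.0181 q [ 0.09  0.48 -0.17  0.95 -0.    0.09]
  shift now-axes [ 0.  -0.2 -1. ] turn 0.2 | shift after turn [ 0.  -0.2 -1. ]
```

>>> apply_moves(
  moves=[
    [[0, 9, 0, 0], [0, 9, 0, 0], [0, 9, 0, 0], [0, 0, 0, 0], [0, 0, 0, 0], [0, 0, 0, 0], [0, 0, 0, 0], [0, 0, 0, 0], [0, 0, 0, 0], [0, 0, 0, 0]],
  ],
)

```text
clock: 60.15
eef_pos: [0.5294, 0.0471, 0.0606]
tool_rot: [0.706, 0.707, -0.031, -0.029]
ft_force: [-5.4, 0.2, 1.4]
grip_width: 0.0184
```

```bash
python3 - <<'E'
from h import *
plan((0.528,0.0471,0.062),89.8)
E
```

```text
t 60.15 tcp [0.5294 0.0471 0.0606] ang 90.06 tilt [-4.86 -0.13] F [-5.4  0.2  1.4] w 0.0184 q [ 0.09  0.51 -0.11  1.03  0.    0.08]
  shift now-axes [-0.  -1.5 -1.3] turn 0.3 | shift after turn [-0.  -1.5 -1.3]
```

The bar is against its stop: further pushing only tilts the tool. I'll release it and go to the last bar.

>>> apply_moves(
  moves=[
    [[0, 0, 0, 0], [0, 0, 0, 0], [0, 0, 0, 0], [0, 0, 0, 0], [0, 0, -9, 0], [0, 0, -12, 0], [0, 0, -14, 0], [0, 0, -14, 0], [0, 0, -14, 0], [0, 0, -14, 0]],
  ],
  hand=-0.2,
)

```text
clock: 61.15
eef_pos: [0.5426, 0.0473, 0.1451]
tool_rot: [0.706, 0.707, -0.026, -0.024]
ft_force: [0.1, 0.3, 0.4]
grip_width: 0.0341
```

>>> apply_moves(
  moves=[
    [[-5, -10, -14, 0], [-18, -14, -14, 0], [-18, -14, -10, 0], [-18, -14, 0, 0], [-18, -14, 0, 0], [-18, -14, 0, 0], [-18, -14, 0, 0], [-18, -14, 0, 0], [-18, -14, 0, 0], [-18, -14, 0, 0]],
  ],
)

```text
clock: 62.15
eef_pos: [0.4129, -0.124, 0.2095]
tool_rot: [0.705, 0.709, -0.017, -0.014]
ft_force: [0.5, -0.3, 0.1]
grip_width: 0.0341
```

>>> apply_moves(
  moves=[
    [[-18, -5, 0, 0], [-18, -2, 0, 0], [-18, 0, 0, 0], [-18, 0, 0, 0], [-10, 0, 0, 4], [0, 0, 0, 4], [0, 0, 0, 0], [0, 0, 0, 0], [0, 0, 0, 0], [0, 0, 0, 0]],
  ],
  hand=1,
)

```text
clock: 63.15
eef_pos: [0.4059, -0.2126, 0.2222]
tool_rot: [0.754, 0.656, -0.014, -0.005]
ft_force: [0.1, -0.4, -0.3]
grip_width: 0.0855
```

```bash
python3 - <<'E'
from h import *
plan((0.382,-0.197,0.021),82)
c=shot('wrist','w9.png');bars(c,.016)
c=shot('top','t3.png');bars(c,.06)
E
```

```text
t 63.15 tcp [ 0.4059 -0.2126  0.2222] ang 82.05 tilt [-1.59 -0.7 ] F [ 0.1 -0.4 -0.3] w 0.0855 q [-0.47  0.19 -0.13  1.27 -0.02 -0.33]
  shift now-axes [ 15.3 -20.7 201.6] turn 0.0 | shift after turn [ 15.3 -20.7 201.6]
bar px [529. 313.] ctr [ 0.5447 -0.0059] yaw 7.77 len 0.1041 w 0.0307
bar px [610. 306.] ctr [0.5467 0.0785] yaw 9.4 len 0.1021 w 0.0318
bar px [332. 210.] ctr [ 0.4046 -0.2045] yaw -8.51 len 0.1482 w 0.0187
bar px [110. 426.] ctr [0.1138 0.5444] yaw 0.3 len 0.0969 w 0.0267
bar px [420. 174.] ctr [ 0.8367 -0.291 ] yaw -88.38 len 0.1946 w 0.1151
bar px [594.  83.] ctr [ 1.1441 -0.8391] yaw 89.55 len 0.2827 w 0.0275
bar px [533.  40.] ctr [ 1.2887 -0.6576] yaw -1.63 len 0.2661 w 0.029
bar px [616.   7.] ctr [ 1.4141 -0.9356] yaw -87.91 len 0.1469 w 0.0511
bar px [598.  28.] ctr [ 1.3393 -0.869 ] yaw 88.31 len 0.2749 w 0.1838
```

View pics/w9.png

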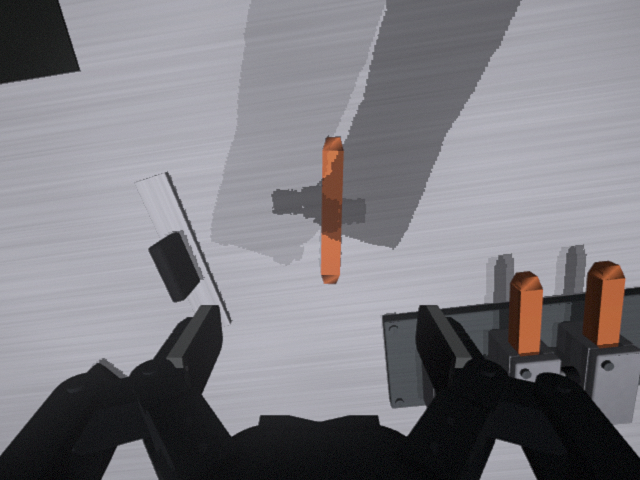

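The bars in clamps 2 and 3 stick out about equally, with tail tips at about (526,272) and (605,262). The last bar is at (332,210) and the straightedge handle at (173,267).

```bash
python3 - <<'E'
from h import *
c=shot('wrist'); 
for a,t in ((526,272),(605,262)): print('tail tip at z .0565',onz(c,a,t,.0565).round(4))
for a,t in ((527,354),(605,345),(490,362)): print('clamp front top edge',onz(c,a,t,.073).round(4))
print('tail shoulder', onz(c,526,292,.06).round(4),onz(c,606,283,.06).round(4))
p=np.array([.4046,-.2045])-.025*np.array([np.cos(np.radians(-8.5)),np.sin(np.radians(-8.5))]); print(p); plan((*p,.021),81.5)
E
```

```text
tail tip at z .0565 [ 0.473  -0.0345  0.0565]
tail tip at z .0565 [0.4724 0.0353 0.0565]
clamp front top edge [ 0.5489 -0.0399  0.073 ]
clamp front top edge [0.5481 0.0304 0.073 ]
clamp front top edge [ 0.5534 -0.0738  0.073 ]
tail shoulder [ 0.4914 -0.0357  0.06  ] [0.4917 0.0354 0.06  ]
[ 0.3798746  -0.20080476]
t 63.3 tcp [ 0.4059 -0.2126  0.222 ] ang 82.02 tilt [-1.61 -0.69] F [-0.2 -0.5 -0.1] w 0.0857 q [-0.47  0.19 -0.13  1.27 -0.02 -0.33]
  shift now-axes [ 11.2 -22.1 201.5] turn 0.5 | shift after turn [ 11.  -22.2 201.5]
```

>>> apply_moves(
  moves=[
    [[4, -8, 8, 0.5], [4, -8, 14, 0], [3, -6, 14, 0], [0, 0, 14, 0], [0, 0, 14, 0], [0, 0, 14, 0], [0, 0, 14, 0], [0, 0, 14, 0], [0, 0, 14, 0], [0, 0, 14, 0]],
  ],
)

```text
clock: 64.3
eef_pos: [0.3832, -0.1992, 0.0853]
tool_rot: [0.756, 0.655, -0.014, -0.002]
ft_force: [-0.3, -0.2, 0.5]
grip_width: 0.0853
```

```bash
python3 - <<'E'
from h import *
plan((.380,-.201,.021),81.5); c=shot('wrist');bars(c,.016)
E
```

```text
t 64.3 tcp [ 0.3832 -0.1992  0.0853] ang 81.8 tilt [-1.35 -0.82] F [-0.3 -0.2  0.5] w 0.0853 q [-0.46  0.27 -0.42  0.89 -0.02 -0.32]
  shift now-axes [-1.1 -1.6 64.4] turn 0.3 | shift after turn [-1.1 -1.6 64.4]
bar px [622. 434.] ctr [ 0.5407 -0.0039] yaw 7.27 len 0.0437 w 0.0234
bar px [318. 288.] ctr [ 0.4041 -0.2056] yaw -10.27 len 0.1505 w 0.0194
```

>>> apply_moves(
  moves=[
    [[-1, -2, 10, 1], [0, 0, 10, 0], [0, 0, 10, 0], [0, 0, 10, 0], [0, 0, 10, 0], [0, 0, 10, 0], [0, 0, 0, 0], [0, 0, 0, 0], [0, 0, 0, 0], [0, 0, 0, 0]],
  ],
)

```text
clock: 65.35
eef_pos: [0.3788, -0.1999, 0.0198]
tool_rot: [0.761, 0.649, -0.014, -0.004]
ft_force: [-0.2, -0.4, -0.9]
grip_width: 0.0853
```

```bash
python3 - <<'E'
from h import *
plan((.380,-.201,.021),80.8)
E
```

```text
t 65.35 tcp [ 0.3788 -0.1999  0.0198] ang 80.91 tilt [-1.54 -0.71] F [-0.2 -0.4 -0.9] w 0.0853 q [-0.47  0.37 -0.5   0.72 -0.02 -0.31]
  shift now-axes [-0.9  1.3 -1.3] turn 0.1 | shift after turn [-0.9  1.3 -1.3]
```

>>> apply_moves(
  moves=[
    [[-1, 1, -1.5, 0], [0, 0, 0, 0], [0, 0, 0, 0], [0, 0, 0, 0], [0, 0, 0, 0], [0, 0, 0, 0], [0, 0, 0, 0], [0, 0, -8, 0], [0, 0, -10, 0], [0, 0, -10, 0]],
  ],
  hand=-1,
)

```text
clock: 66.35
eef_pos: [0.3783, -0.1994, 0.0501]
tool_rot: [0.761, 0.649, -0.015, -0.007]
ft_force: [-0.1, 0.1, -5.3]
grip_width: 0.0183
```

>>> apply_moves(
  moves=[
    [[0, 0, -10, -3], [0, 0, -10, -3], [0, 0, -10, -2.5], [10, 3, 0, 0], [12, 4, 0, 0], [12, 4, 0, 0], [12, 4, 0, 0], [12, 3, 0, 0], [12, 2, 0, 0], [12, 2, 0, 0]],
  ],
)

```text
clock: 67.35
eef_pos: [0.4019, -0.1117, 0.083]
tool_rot: [0.712, 0.702, -0.014, -0.008]
ft_force: [-0.2, -0.4, -4.8]
grip_width: 0.0182
```

```bash
python3 - <<'E'
from h import *
plan((.43,-.103,.0615),89.8)
E
```

```text
t 67.35 tcp [ 0.4019 -0.1117  0.083 ] ang 89.21 tilt [-1.77 -0.51] F [-0.2 -0.4 -4.8] w 0.0182 q [-0.26  0.25 -0.45  0.89 -0.02 -0.25]
  shift now-axes [ 9.3 28.7 20.5] turn -0.6 | shift after turn [ 9.  28.7 20.5]
```

>>> apply_moves(
  moves=[
    [[4, 7, 7, -0.6], [4, 7, 7, 0], [1, 7, 6, 0], [0, 7, 0, 0], [0, 0, 0, 0], [0, 0, 0, 0], [0, 0, 0, 0], [0, 0, 0, 0], [0, 0, 0, 0], [0, 0, 0, 0]],
  ],
)

```text
clock: 68.35
eef_pos: [0.4309, -0.1017, 0.0592]
tool_rot: [0.708, 0.706, -0.015, -0.009]
ft_force: [0.1, -0.3, -5.1]
grip_width: 0.0186
```

```bash
python3 - <<'E'
from h import *
plan((.475,-.103,.0612),89.8)
E
```

```text
t 68.35 tcp [ 0.4309 -0.1017  0.0592] ang 89.77 tilt [-1.91 -0.51] F [ 0.1 -0.3 -5.1] w 0.0186 q [-0.22  0.33 -0.41  0.86 -0.02 -0.22]
  shift now-axes [-1.2 44.1 -3.4] turn -0.0 | shift after turn [-1.2 44.1 -3.4]
```

>>> apply_moves(
  moves=[
    [[-1, 0, -3, 0], [0, 8, -0.2, 0], [0, 8, -0.2, 0], [0, 8, -0.2, 0], [0, 8, -0.2, 0], [0, 8, -0.2, 0], [0, 0, 0, 0], [0, 0, 0, 0], [0, 0, 0, 0], [0, 0, 0, 0]],
  ],
)

```text
clock: 69.35
eef_pos: [0.476, -0.1031, 0.0626]
tool_rot: [0.708, 0.706, -0.014, -0.008]
ft_force: [0.7, 0.2, -3.5]
grip_width: 0.018
```

```bash
python3 - <<'E'
from h import *
plan((.528,-.103,.0612),89.8)
E
```

```text
t 69.35 tcp [ 0.476  -0.1031  0.0626] ang 89.78 tilt [-1.78 -0.53] F [ 0.7  0.2 -3.5] w 0.018 q [-0.2   0.4  -0.29  0.9  -0.02 -0.2 ]
  shift now-axes [ 0.3 52.1 -0.2] turn -0.0 | shift after turn [ 0.3 52.1 -0.2]
```

>>> apply_moves(
  moves=[
    [[0, 9, 0, 0], [0, 9, -0.3, 0], [0, 9, -0.3, 0], [0, 10, -0.3, 0], [0, 10, -0.3, 0], [0, 10, -0.3, 0], [0, 10, -0.3, 0], [0, 0, 0, 0], [0, 0, 0, 0], [0, 0, 0, 0]],
  ],
)

```text
clock: 70.35
eef_pos: [0.53, -0.1026, 0.062]
tool_rot: [0.709, 0.704, -0.028, -0.022]
ft_force: [-4.7, -0.2, 0.7]
grip_width: 0.0187
```

```bash
python3 - <<'E'
from h import *
plan((.529,-.103,.0612),89.8)
E
```

```text
t 70.35 tcp [ 0.53   -0.1026  0.062 ] ang 89.66 tilt [-4.02 -0.47] F [-4.7 -0.2  0.7] w 0.0187 q [-0.18  0.51 -0.11  1.02 -0.02 -0.17]
  shift now-axes [-0.4 -0.9  0.9] turn -0.1 | shift after turn [-0.4 -0.9  0.9]
```

>>> apply_moves(
  moves=[
    [[0, 9, 0, 0], [0, 9, 0, 0], [0, 9, 0, 0], [0, 0, 0, 0], [0, 0, 0, 0], [0, 0, 0, 0], [0, 0, 0, 0], [0, 0, 0, 0], [0, 0, 0, 0], [0, 0, 0, 0]],
  ],
)

```text
clock: 71.35
eef_pos: [0.5324, -0.1027, 0.0612]
tool_rot: [0.709, 0.703, -0.046, -0.04]
ft_force: [-4.9, -0.9, 1.9]
grip_width: 0.0181
```

```bash
python3 - <<'E'
from h import *
plan((.529,-.103,.0612),89.8)
E
```

```text
t 71.35 tcp [ 0.5324 -0.1027  0.0612] ang 89.54 tilt [-6.98 -0.49] F [-4.9 -0.9  1.9] w 0.0181 q [-0.17  0.56 -0.04  1.09 -0.03 -0.16]
  shift now-axes [-0.3 -3.4  0.4] turn -0.3 | shift after turn [-0.3 -3.4  0.4]
```

>>> apply_moves(
  moves=[
    [[0, 10, -1, 0], [0, 10, -1, 0], [0, 10, -1, 0], [0, 0, 0, 0], [0, 0, 0, 0], [0, 0, 0, 0], [0, 0, 0, 0], [0, 0, 0, 0], [0, 0, 0, 0], [0, 0, 0, 0]],
  ],
)

```text
clock: 72.35
eef_pos: [0.5341, -0.1026, 0.0602]
tool_rot: [0.707, 0.701, -0.068, -0.061]
ft_force: [-5.7, 0.8, 3.3]
grip_width: 0.0183
```

```bash
python3 - <<'E'
from h import *
plan((.529,-.103,.0612),89.8)
E
```

```text
t 72.35 tcp [ 0.5341 -0.1026  0.0602] ang 89.56 tilt [-10.43  -0.5 ] F [-5.7  0.8  3.3] w 0.0183 q [-0.17  0.6   0.03  1.18 -0.04 -0.16]
  shift now-axes [-0.5 -5.1 -0.1] turn -0.2 | shift after turn [-0.5 -5.1 -0.1]
```

>>> apply_moves(
  moves=[
    [[0, 0, 0, 0], [0, 0, 0, 0], [0, 0, 0, 0], [0, 0, 0, 0], [0, 0, -9, 0], [0, 0, -12, 0], [0, 0, -14, 0], [0, 0, -14, 0], [0, 0, -14, 0], [0, 0, -14, 0]],
  ],
  hand=-0.2,
)

```text
clock: 73.35
eef_pos: [0.5541, -0.1019, 0.1418]
tool_rot: [0.707, 0.702, -0.064, -0.057]
ft_force: [0.3, 0.6, -0.1]
grip_width: 0.0343
```

>>> apply_moves(
  moves=[
    [[-5, -10, -14, 0], [-10, -18, -14, 0], [-10, -18, -14, 0], [-10, -18, -10, 0], [-10, -18, 0, 0], [-10, -18, 0, 0], [-10, -18, 0, 0], [-10, -18, 0, 0], [-10, -18, 0, 0], [-10, -18, 0, 0]],
  ],
)

```text
clock: 74.35
eef_pos: [0.3865, -0.1997, 0.2397]
tool_rot: [0.707, 0.703, -0.061, -0.049]
ft_force: [0.4, -0.3, 0.3]
grip_width: 0.0343
```

```bash
python3 - <<'E'
from h import *
plan((.4,-.2,.25),90); c=shot('top');cv2.imwrite('pics/t4.png',cv2.resize(c['color'][215:355,285:475,::-1],None,fx=4.2,fy=4.2,interpolation=cv2.INTER_CUBIC)); c=shot('wrist','w10.png');bars(c,.06)
E
```

```text
t 74.35 tcp [ 0.3865 -0.1997  0.2397] ang 89.72 tilt [-8.85 -0.96] F [ 0.4 -0.3  0.3] w 0.0343 q [-0.42  0.22 -0.06  1.43 -0.08 -0.41]
  shift now-axes [ -0.4  11.7 -12.2] turn -0.3 | shift after turn [ -0.5  11.7 -12.2]
bar px [568. 378.] ctr [0.518  0.0419] yaw 10.47 len 0.0875 w 0.029
bar px [495. 359.] ctr [ 0.4979 -0.031 ] yaw 19.15 len 0.0477 w 0.0228
```

View pics/w10.png

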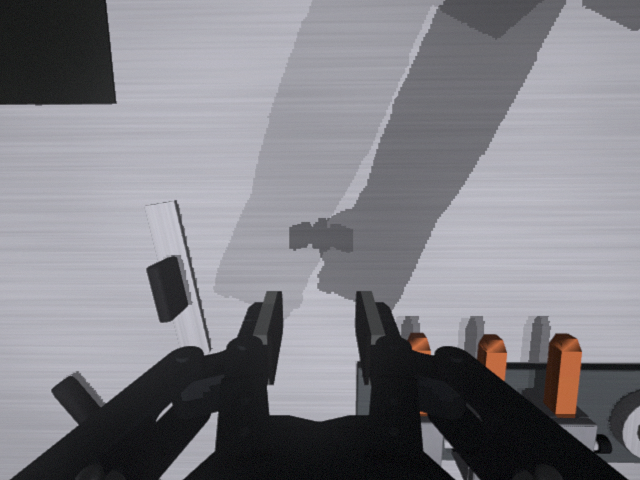

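All three bar tails line up at row 334 ((419), (491) and (565) px), so they sit at equal depth. Now the straightedge.

```bash
cat >> h.py <<'E'
def edge(c,roi,dark,zt=.054,amin=100):
    g=cv2.cvtColor(c['color'],cv2.COLOR_RGB2GRAY); x0,y0,x1,y1=roi
    m=np.zeros_like(g); m[y0:y1,x0:x1]=(g[y0:y1,x0:x1]<dark)*255
    for k in cv2.findContours(m,0,1)[0]:
        if cv2.contourArea(k)>amin:
            r=cv2.minAreaRect(k); p=cv2.boxPoints(r); q=np.array([onz(c,*x,zt)[:2] for x in p]);a,b=q[1]-q[0],q[2]-q[1]; e=a if np.linalg.norm(a)>np.linalg.norm(b) else b
            print('dark px',np.round(r[0]),np.round(r[1]),'ctr',np.round(q.mean(0),4),'yaw',np.degrees(np.arctan(e[1]/e[0])).round(1))
E
python3 - <<'E'
from h import *
c=shot('top'); edge(c,(425,280,470,350),45,amin=30); edge(shot('wrist'),(120,230,200,335),50); 
g=cv2.cvtColor(c['color'],cv2.COLOR_RGB2GRAY); m=np.zeros_like(g); m[270:355,420:470]=(g[270:355,420:470]>150)*255
k=max(cv2.findContours(m,0,1)[0],key=cv2.contourArea);r=cv2.minAreaRect(k);print(r,onz(c,*r[0],.008),np.median(g[280:350,425:432]))
plan((.43,-.36,.23),100)
E
```

```text
dark px [166. 286.] [61. 31.] ctr [ 0.4273 -0.3562] yaw 9.4Traceback (most recent call last):
  File "<stdin>", line 4, in <module>
ValueError: max() iterable argument is empty
```

>>> apply_moves(
  moves=[
    [[-10, 0, 0, -4.5], [-14, 0, 0, -4.5], [-18, 5, 0, 0], [-18, 5, 0, 0], [-18, 5, 0, 0], [-18, 5, 0, 0], [-18, 5, 0, 0], [-18, 5, 0, 0], [-12, 0, 0, 0], [0, 0, 0, 0]],
  ],
  hand=1,
)

```text
clock: 75.55
eef_pos: [0.446, -0.3378, 0.2332]
tool_rot: [0.643, 0.762, -0.055, -0.053]
ft_force: [-0.7, -0.1, 0.1]
grip_width: 0.0855
```

```bash
python3 - <<'E'
from h import *
plan((.427,-.356,.046),99.4); c=shot('wrist','w11.png');edge(c,(200,120,420,300),50,amin=300)
g=cv2.cvtColor(c['color'],cv2.COLOR_RGB2GRAY); print(g[100:300:20,240:400:12])
E
```

```text
t 75.55 tcp [ 0.446  -0.3378  0.2332] ang 99.59 tilt [-8.66 -0.9 ] F [-0.7 -0.1  0.1] w 0.0855 q [-0.6   0.46  0.27  1.5  -0.1  -0.76]
  shift now-axes [-16.6   6.8 188.2] turn 0.2 | shift after turn [-16.6   6.9 188.2]
dark px [291. 226.] [63. 16.] ctr [ 0.4311 -0.3661] yaw 9.0
[[168 170 172 169 168 166 171 149 147 148 150 148 149 146]
 [174 176 174 179 173 174 151 148 153 148 146 152 148 147]
 [171 174 170 148 194 180 155 156 156 153 152 150 154 147]
 [172 178 174 141 176 179 154 151 151 148 154 148 147 148]
 [170 170 178 130 173 174 152 151 150 153 151 151 151 105]
 [169 154 155 158  50  89 153 152 153 154 148 107 107 108]
 [153 155 150 150  44  84 153 109  85 110 110 108 104 105]
 [150 152 147  86  36  85  89  84  86  90 110 111 108 105]
 [147 152 150 147 161 161  85 110 112 105 107 106 107 109]
 [149 149 153 150 160 181 110 108 111 104 105 110 108 109]]
```

>>> apply_moves(
  moves=[
    [[-9, 3, 8, 0], [-9, 3, 12, 0], [-9, 3, 14, 0], [0, 0, 14, 0], [0, 0, 14, 0], [0, 0, 14, 0], [0, 0, 14, 0], [0, 0, 14, 0], [0, 0, 12, 0], [0, 0, 0, 0]],
  ],
)

```text
clock: 76.6
eef_pos: [0.4385, -0.364, 0.1021]
tool_rot: [0.642, 0.762, -0.055, -0.058]
ft_force: [-1.2, 0.2, 0.1]
grip_width: 0.0856
```

```bash
python3 - <<'E'
from h import *
c=shot('wrist');edge(c,(200,120,420,330),50,amin=300);plan((.431,-.366,.038),99)
E
```

```text
dark px [210. 318.] [23. 20.] ctr [ 0.4624 -0.423 ] yaw 6.9
dark px [316. 276.] [ 24. 106.] ctr [ 0.4293 -0.3676] yaw 8.3
t 76.65 tcp [ 0.4389 -0.3642  0.1029] ang 99.69 tilt [-9.04 -0.57] F [ 0.7 -0.2  0.6] w 0.0853 q [-0.64  0.57  0.09  1.22 -0.1  -0.81]
  shift now-axes [-1.5  2.2 65.3] turn 0.7 | shift after turn [-1.5  2.2 65.3]
```

>>> apply_moves(
  moves=[
    [[-2.5, 0, 10, 1], [0, 0, 11, 0], [0, 0, 11, 0], [0, 0, 11, 0], [0, 0, 11, 0], [0, 0, 9, 0], [0, 0, 0, 0], [0, 0, 0, 0], [0, 0, 0, 0], [0, 0, 0, 0]],
  ],
)

```text
clock: 77.65
eef_pos: [0.4297, -0.3686, 0.036]
tool_rot: [0.65, 0.756, -0.055, -0.055]
ft_force: [0.1, -0.1, 0.4]
grip_width: 0.0854
```

```bash
python3 - <<'E'
from h import *
plan((.4295,-.3675,.038),98.5)
E
```

```text
t 77.65 tcp [ 0.4297 -0.3686  0.036 ] ang 98.62 tilt [-8.91 -0.66] F [ 0.1 -0.1  0.4] w 0.0854 q [-0.66  0.62  0.    1.07 -0.1  -0.8 ]
  shift now-axes [ 1.1 -0.4 -1.9] turn 0.1 | shift after turn [ 1.1 -0.4 -1.9]
```

>>> apply_moves(
  moves=[
    [[0, 0, -1, 0], [0, 0, 0, 0], [0, 0, 0, 0], [0, 0, 0, 0], [0, 0, 0, 0], [0, 0, 0, 0], [0, 0, -6, 0], [0, 0, -8, 0], [0, 0, -8, 0], [0, 0, -8, 0]],
  ],
  hand=-1,
)

```text
clock: 78.65
eef_pos: [0.4338, -0.3668, 0.0672]
tool_rot: [0.649, 0.756, -0.055, -0.058]
ft_force: [1.1, 0.3, -3.9]
grip_width: 0.0129
```

>>> apply_moves(
  moves=[
    [[0, 0, -8, 3], [0, 0, 0, 3], [0, 0, 0, 2.8], [10, 8, -1, 0], [11, 13, -2, 0], [11, 13, -2, 0], [11, 13, -2, 0], [11, 13, -2, 0], [11, 13, -2, 0], [11, 13, -2, 0]],
  ],
)

```text
clock: 79.65
eef_pos: [0.5319, -0.285, 0.0782]
tool_rot: [0.707, 0.703, -0.058, -0.051]
ft_force: [0.3, 0.1, -4.6]
grip_width: 0.0131
```

```bash
python3 - <<'E'
from h import *
plan((.593,-.195,.07),89.8)
E
```

```text
t 79.65 tcp [ 0.5319 -0.285   0.0782] ang 89.8 tilt [-8.81 -0.6 ] F [ 0.3  0.1 -4.6] w 0.0131 q [-0.46  0.66  0.19  1.24 -0.08 -0.45]
  shift now-axes [90.3 61.2 -2.2] turn 0.0 | shift after turn [90.3 61.2 -2.2]
```

>>> apply_moves(
  moves=[
    [[8, 6, -0.5, 0], [13, 9, -0.5, 0], [13, 9, -0.5, 0], [13, 9, -0.5, 0], [13, 9, 0, 0], [13, 9, 0, 0], [10, 7, 0, 0], [6, 3, 0, 0], [0, 0, 0, 0], [0, 0, 0, 0]],
  ],
)

```text
clock: 80.65
eef_pos: [0.5995, -0.1854, 0.068]
tool_rot: [0.705, 0.705, -0.059, -0.051]
ft_force: [-0.3, -0.5, -4.7]
grip_width: 0.013
```

```bash
python3 - <<'E'
from h import *
plan((.593,-.19,.04),89.8); c=shot('wrist','w12.png'); c=shot('top'); cv2.imwrite('pics/t5.png',cv2.resize(c['color'][225:305,330:440,::-1],None,fx=6,fy=6,interpolation=cv2.INTER_CUBIC))
E
```

```text
t 80.65 tcp [ 0.5995 -0.1854  0.068 ] ang 90.04 tilt [-8.89 -0.63] F [-0.3 -0.5 -4.7] w 0.013 q [-0.28  0.72  0.28  1.28 -0.05 -0.27]
  shift now-axes [-4.3 -2.1 28.7] turn 0.2 | shift after turn [-4.3 -2.  28.7]
```

>>> apply_moves(
  moves=[
    [[-3, -2, 6, 0.2], [0, 0, 7, 0], [0, 0, 7, 0], [0, 0, 6, 0], [0, 0, 0, 0], [0, 0, 0, 0], [0, 0, 0, 0], [0, 0, 0, 0], [0, 0, 0, 0], [0, 0, 0, 0]],
  ],
)

```text
clock: 81.75
eef_pos: [0.5915, -0.1917, 0.0406]
tool_rot: [0.708, 0.702, -0.059, -0.051]
ft_force: [0.1, -0.3, -3.9]
grip_width: 0.0131
```

```bash
python3 - <<'E'
from h import *
plan((.593,-.1785,.038),89.8)
E
```

```text
t 81.75 tcp [ 0.5915 -0.1917  0.0406] ang 89.57 tilt [-8.92 -0.61] F [ 0.1 -0.3 -3.9] w 0.0131 q [-0.29  0.74  0.23  1.21 -0.05 -0.28]
  shift now-axes [13.2  1.7  2.2] turn -0.2 | shift after turn [13.2  1.8  2.2]
```

>>> apply_moves(
  moves=[
    [[0, 1, 1.5, -0.2], [0, 0, 1.5, 0], [0, 0, 0, 0], [2.5, 0, 0, 0], [2.5, 0, 0, 0], [2.5, 0, 0, 0], [2.5, 0, 0, 0], [0, 0, 0, 0], [0, 0, 0, 0], [0, 0, 0, 0]],
  ],
)

```text
clock: 82.75
eef_pos: [0.5933, -0.1815, 0.0388]
tool_rot: [0.707, 0.703, -0.059, -0.049]
ft_force: [1.0, -1.4, -3.3]
grip_width: 0.0135
```

```bash
python3 - <<'E'
from h import *
plan((.593,-.1785,.038),89.8)
E
```

```text
t 82.75 tcp [ 0.5933 -0.1815  0.0388] ang 89.8 tilt [-8.75 -0.73] F [ 1.  -1.4 -3.3] w 0.0135 q [-0.27  0.73  0.22  1.2  -0.05 -0.26]
  shift now-axes [ 3.  -0.2  0.8] turn 0.0 | shift after turn [ 3.  -0.2  0.8]
```

>>> apply_moves(
  moves=[
    [[0, 0, 1, 0], [0, 0, 0.5, 0], [2, 0, 0, 0], [2, 0, 0, 0], [2, 0, 0, 0], [2, 0, 0, 0], [2, 0, 0, 0], [2, 0, 0, 0], [0, 0, 0, 0], [0, 0, 0, 0]],
  ],
)

```text
clock: 83.75
eef_pos: [0.5933, -0.1781, 0.0391]
tool_rot: [0.709, 0.701, -0.065, -0.042]
ft_force: [-0.3, -2.3, -0.6]
grip_width: 0.0137
```

```bash
python3 - <<'E'
from h import *
plan((.593,-.1785,.038),89.8); print(telemetry.get_obs()['ft_torque'])
E
```

```text
t 83.75 tcp [ 0.5933 -0.1781  0.0391] ang 89.49 tilt [-8.65 -1.74] F [-0.3 -2.3 -0.6] w 0.0137 q [-0.26  0.73  0.21  1.19 -0.07 -0.24]
  shift now-axes [-0.4 -0.2  1.1] turn -0.3 | shift after turn [-0.4 -0.2  1.1]
[-0.3015453   0.03443624  0.04471668]
```

The blade is against the datum: pushing further only yields. I'll ease the jaws so it settles, then nudge it flush with the pad.

>>> apply_moves(
  moves=[
    [[0, 0, 0, 0], [0, 0, 0, 0], [0, 0, 0, 0], [0, 0, 0, 0], [2.5, 0, 0, 0], [2.5, 0, 0, 0], [2, 0, 0, 0], [1.5, 0, 0, 0], [1, 0, 0, 0], [1, 0, 0, 0]],
  ],
  hand=-0.5,
)

```text
clock: 84.75
eef_pos: [0.5944, -0.1727, 0.0409]
tool_rot: [0.71, 0.7, -0.068, -0.037]
ft_force: [-0.1, -4.6, 1.4]
grip_width: 0.0215
```

```bash
python3 - <<'E'
from h import *
plan((.593,-.1785,.038),89.8); print(telemetry.get_obs()['ft_torque'])
E
```

```text
t 84.75 tcp [ 0.5944 -0.1727  0.0409] ang 89.36 tilt [-8.5  -2.47] F [-0.1 -4.6  1.4] w 0.0215 q [-0.25  0.72  0.21  1.19 -0.08 -0.23]
  shift now-axes [-5.7 -0.9  3.3] turn -0.4 | shift after turn [-5.7 -0.9  3.3]
[-1.10407156  0.0139461   0.14280836]
```

>>> apply_moves(
  moves=[
    [[-2.5, 0, 0, 0], [-2, 0, 0, 0], [0, 0, 0, 0], [-0.4, 0, -8, 0], [-0.4, 0, -10, 0], [-0.4, 0, -10, 0], [-0.4, 0, -10, 0], [0, 0, -12, 0], [0, 0, -14, 0], [0, 0, -14, 0]],
  ],
)

```text
clock: 85.75
eef_pos: [0.6064, -0.1715, 0.1233]
tool_rot: [0.709, 0.701, -0.066, -0.04]
ft_force: [-0.9, -0.1, 0.3]
grip_width: 0.0215
```

>>> apply_moves(
  moves=[
    [[0, 0, -14, 0], [0, 0, -14, 0], [0, -14, -14, 0], [-5, -18, -5, 0], [-14, -18, 0, 0], [-14, -18, 0, 0], [-14, -18, 0, 0], [-14, -18, 0, 0], [-14, -18, 0, 0], [-14, -18, 0, 0]],
  ],
)

```text
clock: 86.75
eef_pos: [0.4777, -0.2549, 0.2101]
tool_rot: [0.707, 0.705, -0.058, -0.033]
ft_force: [-0.8, -0.5, 0.1]
grip_width: 0.0214
```

>>> apply_moves(
  moves=[
    [[-14, -18, 0, 0], [-14, -18, 0, 0], [-14, -18, 0, 0], [-14, -18, 0, 0], [-14, -10, 0, 0], [-14, 0, 0, 0], [0, 0, 0, 0], [0, 0, 0, 0], [0, 0, 0, 0], [0, 0, 0, 0]],
  ],
)

```text
clock: 87.75
eef_pos: [0.3954, -0.3411, 0.2343]
tool_rot: [0.707, 0.705, -0.055, -0.027]
ft_force: [0.6, 0.2, -0.1]
grip_width: 0.0219
```

```bash
python3 - <<'E'
from h import *
plan(); c=shot('top'); a=cv2.resize(c['color'][220:300,222:422,::-1],None,fx=4,fy=4,interpolation=cv2.INTER_CUBIC)
s=shot('scene'); b=cv2.resize(s['color'][205:290,205:405,::-1],None,fx=3.3,fy=3.3,interpolation=cv2.INTER_CUBIC)
b=cv2.copyMakeBorder(b,0,0,0,800-b.shape[1],cv2.BORDER_CONSTANT); cv2.imwrite('pics/final.png',np.vstack([a,b])[:600])
E
```

```text
t 87.75 tcp [ 0.3954 -0.3411  0.2343] ang 89.95 tilt [-6.63 -2.27] F [ 0.6  0.2 -0.1] w 0.0219 q [-0.66  0.34  0.1   1.4  -0.1  -0.65]
```

View pics/final.png

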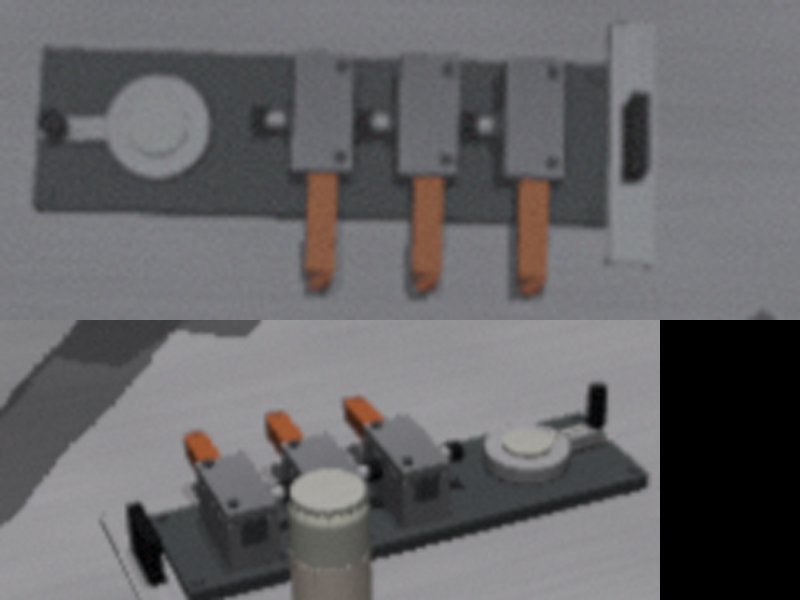

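The final picture shows the lever over the mark and the three bars sticking out equally. The straightedge lies flush at the right edge, with its blade mid-row at 142 against 143 for the plate.

```bash
python3 -c "
from h import *
print(workorder.job_done())"
```

```text
the job is handed in; nothing more can be done
None
```

I handed the job in at about 88 s on the robot's clock. The lock ring was turned first, then all three copper bars went into clamps 2, 3 and 1, and the straightedge was laid last.

**Last checks (top and scene pictures, arm well away):**
- **Lock ring:** the lever covers the white mark.
- **Bars:** all three stick out of the clamps by the same amount. I measured two at about 76 mm against the nominal 80, within camera error. Each one stopped moving when pushed at the end. I couldn't see how far the plungers had moved.
- **Straightedge:** no gap shows along the datum edge, and the blade is centred on it to about one pixel of the enlarged top picture. It resisted a last nudge of about 4.6 N.
- **Bystanders:** the spool, can and screwdriver were not approached. I did not check them separately at the end.

**What did not go smoothly:**
- **Force spike:** the wrist force read 102 N (limit 120) when joint 3 ran into its end stop on a fast move. Nothing was being touched as far as I could tell.
- **Tool tilt:** the tool tilted during pushes, up to 10°. I levelled it at far reach once. The straightedge was picked and placed at the same 9° tilt instead.
- **Camera disagreement:** wrist-camera positions near the picture's edge were off by up to about 8 mm, so I relied on central views and on contact.

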